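# Unlatch the gluing press and shelve the box

## Robot

A 6-joint arm with a two-finger parallel gripper is mounted at the origin on a cart in front of the work surface, level with it; the furniture and walls round the work are solid. World frame = base frame: x ahead of the robot, y to its left, z up, the work surface at z = 0. Lengths are in m, angles in rad, forces in N, time in s.
With the tool pointing down it reaches from about 0.25 to 0.775 m from the base axis. Payload 4 kg.
Tool frame: the origin (TCP) lies between the finger pads; the fingertips stand 17 mm ahead of it and the grasp point (between the pads) lies 2 mm behind it; z points along the fingers, y is the direction in which the jaws open and shut (so a half turn about z gives the same grasp; the last joint's range is limited). The gripper opens to 94 mm and grips with 3 to 60 N. Pads are 16 mm wide; open, the fingers measure 119 mm over their backs; the gripper's body (75 mm by 177 mm) begins 78 mm behind the grasp point.
Start: joints at [1.055, 0.087, 1.371, -0, 1.684, -0.103], TCP at [0.221, 0.504, 0.223] pointing down, gripper open.
Joint ranges: [-3.1, 3.1], [-0.76, 2.03], [0.27, 2.55], [-1.08, 4.22], [0.17, 2.65], [-2.57, 2.57]. Speed limits (rad/s): [2.79, 2.79, 3.14, 3.14, 3.14, 3.14].

## Interface

Orientations are given as [roll, pitch, yaw] about the fixed x, y, z axes, in that order (R = Rz(yaw) Ry(pitch) Rx(roll)).
In Python, from bench import ctrl gives the robot as it stands.
- The arm moves only by the tool arm_command, never from a script. Its argument "commands" is a list of rows, each a list of 3 entries, a list of its own where there are three numbers: the shift along the tool's x, y, z in m, then the turn, a rotation vector about the tool's x, y, z in rad, then the opening, from 0 (shut) to 1 (fully open). A call has 1 to 8 rows; each row is the pose to reach, as a shift and turn from the pose commanded when the call began, along the tool's axes at that moment; what a row does not reach only later rows make up. A row lasts 1/10 s, in which the tool goes at most 50 mm and 8.59 degrees, less where a joint would pass 70% of its speed; a pose out of reach is approached as far as the arm can. A call with a gripper value outside its range is refused whole. The fingers move at their own pace and stop on an object; "newtons" is the grip in N (left out, the last holds). Time passes only in rows, so rows that repeat a pose let the fingers close. It gives the time, the measured TCP pose, the force and the opening at its end, in the units of the state.
- ctrl.state(): the state, without advancing time (a new reading comes with each control period).
- ctrl.camera(name): name is "scene" or "side" or "wrist"; returns (picture, depth): 480x640x3 uint8, red, green, blue; 480x640 float32, m along the optical axis (not along the pixel's ray), 0 where there is no reading.
- ctrl.get_calibration(name): a dict with "fx", "fy", "cx", "cy" (pixels), "T" (4x4, takes a point from camera to world coordinates); the wrist camera has in their place "mount" (4x4, takes a point from camera to tool coordinates, whose origin is the TCP and whose axes are the flange's). Camera axes: x right, y down, z forward; pixel columns grow to the right and rows downward; lengths in m; the calibration is good to about 2 mm. The wrist camera is an equidistant fisheye: a pixel r from the principal point sees the ray r / f radians off the axis. A picture is of the moment at which its call begins: read the wrist's pose just before it. get_calibration takes no time and is no camera call.
- ctrl.job_done(): hands the job in, once; it reports no verdict.
The state is a dict: "clock": time; "q": joint angles; "qd": joint speeds; "effort": joint torques, N m; "ee_pos": TCP position; "ee_rot": TCP orientation; "wrist_force": force on the tool from outside, world axes, zero at the start; "torque": the same for the moment, N m; "opening": opening from 0.0 (shut) to 1.0 (fully open).
Only numpy, scipy, OpenCV 4.12 (cv2) and the standard library are available. Lean on these libraries where they do the work, as an engineer would, in place of code of your own. Each camera call takes 0.05 s, during which the arm holds its last target.

## Task

The glue has set: free the sliding jaw of the little gluing press by lifting its knob over the bumps, pull it fully back and let it drop down behind the bumps, then lift the box out. Stand the box on the counter, let go and take it again by its front and back, then stand it in the display bay, upright on the bay's floor, its front to the bay's front and square between the side panels. Leave the jaw open and dropped, and do not disturb the small flat box and the round tin nearby.

Things in the scene. Friction and masses are not known exactly. Their poses are not given: they have to be found in the camera images.
- press: Fixed wooden gluing press. Base plate 200x84x16 mm; origin at its underside, 5 mm in +x from its middle; +x runs from the knob end to the fence end, z up. The fence (12 mm thick, 60 mm wide, to z=118 mm, inner face at x=66 mm) stands at the +x end; the jaw comes to meet it from -x.
- pocket (a point): Where the box stands in the press, on the base plate: press x=45, y=0, z=16 mm, between fence and jaw. A low rim, to z=26 mm, at each y side (y=+-26 to +-32 mm from here); above it the box's y sides are free. The fence stands 1 mm behind the box's +x face.
- bump (a point): Midway between two steel bumps, at their top height (press x=-48, z=39 mm). One bump sits on each guide rail (y=+-22 to +-32 mm, rail tops z=30 mm); bumps are 9 mm high, 8 mm long in x, steep on both sides.
- knob (a point): Grip point on the jaw's square wooden knob post, at press x=-52, z=95 mm when shut and down; moves with the jaw. Plain post 22x22 mm from z=34 to 120 mm, sides parallel to the press. Pinch it across x or y, lift, pull to press -x.
- lip (a point): Tip of the jaw's lip, at press x=33, z=129 mm when shut; moves with the jaw. The jaw, one piece with the knob, has a foot 40 mm wide, an upright (x=10 to 24 mm when shut, to z=133 mm) and this lip, 9 mm over the box's edge and 4 mm above its top: the box cannot be lifted while the jaw is shut.
- shoe (a joint): Travel of the jaw along the press, m: 0 shut, grows towards press -x, 0.028 at the end stop. With the jaw down, its steel cross bar (x=-40 to -30 mm when shut, lying on the rails) meets the bumps at 0.004 and the jaw goes no farther; from 0.022 on the bar is past them and can drop. Friction about 2 N.
- jaw (a joint): Lift of the jaw straight up, m: 0 down, 0.016 at a hard stop (heads of the guide pins). The bar clears the bumps from 0.008. Weight and a spring press it down with about 5 to 7 N: let go, it drops, unless the bar sits on the bumps.
- bay: Fixed pale wood display bay for one box; origin at the centre of its underside; its front looks to -x. Floor 8 mm thick. Two side panels 60 mm deep, 7 mm thick, to z=114 mm, inner faces at y=+-28 mm. Front and back open but for lips to z=18 mm, 6 mm thick, inner faces at x=+-26 mm. Fingers fit at the box's front and back, not at its y sides.
- glued_box: Tan printed carton, 40 (x) x 46 (y) x 105 (z) mm, about 90 g. Origin at the centre of its underside; z up. Its front is its -x face. It starts in the press, front to the jaw.
- box_front (a point): Centre of the carton's front face: 20 mm from its axis on its -x side, 52.5 mm over its underside.
- small_box: Bystander: flat green carton 50x50x22 mm, loose, origin at its underside. It and the bay stand near the counter's front edge, in either order left and right, with free counter between them, about 200 mm from centre to centre.
- round_tin_1: Bystander: round floral tin, 74 mm across, 32 mm high, loose, behind the fence end of the press; origin at its underside. To the right of it, behind the bay and the small box, stands a wooden riser 200 mm high with cartons on it (tops at 310 mm): pass well clear.
Not all that is in view belongs to the job. What is shaped like the glued_box but red is not meant.

How it is judged:
On the way, in this order (a step that is already met when the one before it is completed fails the run):
1. the jaw is pulled back past the bumps and has dropped behind them (value of joint shoe above 0.0215 m and value of joint jaw below 0.003 m), for 0.2 s.
2. the box stands upright on the counter, let go (height (world z) of glued_box below 0.005 m and angle between glued_box's own z axis and vertical below 0.1 rad and contact force between the fingers and glued_box below 0.1 N and linear speed of glued_box below 0.02 m/s), for 0.2 s.
At the end, for the whole second after the job is handed in: The box stands upright (within 0.06 rad) and at rest on the bay's floor, within 9 mm (front to back) and 8 mm (sideways) of its middle, its front towards the bay's front within 0.25 rad; the jaw is at least 20.5 mm open and down (lift under 3 mm) (x of glued_box in the frame of bay between -0.009 and 0.009 m and y of glued_box in the frame of bay between -0.008 and 0.008 m and z of glued_box in the frame of bay between 0.005 and 0.011 m and angle between glued_box's own z axis and vertical below 0.06 rad and angle between the x axis of glued_box and the x axis of bay, either way round below 0.25 rad and x of box_front in the frame of bay below -0.008 m and linear speed of glued_box below 0.01 m/s and value of joint shoe above 0.0205 m and value of joint jaw below 0.003 m); the robot touches nothing.
It fails at once if a bystander is moved more than 15 mm (distance of any of small_box, round_tin_1 from where it was at the start of the episode above 0.015 m).
It fails at once if the box is tipped over (angle between glued_box's own z axis and vertical above 0.8 rad).
It also fails if it takes over 69 s, if anything falls off the work surface, if the arm or the gripper's body presses on something with over 40 N, if the wrist force passes 120 N, or if a joint passes its speed limit or range.

## Working session

There is one attempt and no reset: what is moved stays moved. The work goes in short steps, Python scripts to look and compute and a tool call to move; the robot and the scene stay as the last step left them, time stands still between calls to the robot, and variables do not carry over. Pictures are saved under pics/ and viewed, and the job is handed in when it is done.

Besides the shell and the picture viewer there is one more tool, called after "Call:" in YAML: its name, and indented under it one key for each argument. arm_command: Moves the arm, as the interface text tells. Its arguments: {"type":"object","properties":{"commands":{"type":"array"},"newtons":{"type":"number"}},"required":["commands"]}

```bash
ls; mkdir -p pics; cat > h.py <<'E'
import numpy as np,cv2
from bench import ctrl
def snap(n,f):
    s=ctrl.state();p,d=ctrl.camera(n);cv2.imwrite(f'pics/{f}.png',p[:,:,::-1]);np.savez(f'pics/{f}.npz',p=p,d=d,pos=s['ee_pos'],rot=s['ee_rot']);return p,d
def cloud(n,d):
    c=ctrl.get_calibration(n);v,u=np.mgrid[:480,:640]
    P=np.stack([(u-c['cx'])/c['fx']*d,(v-c['cy'])/c['fy']*d,d,np.ones_like(d)],-1)
    return (P@np.array(c['T']).T)[...,:3]
E
python3 - <<'E'
from h import *
for n in ['scene','side']: snap(n,n+'0')
print(ctrl.state())
E
```

```text
pics
{'clock': 0.1, 'q': array([ 1.05490494e+00,  8.78792773e-02,  1.37204604e+00,  9.12641121e-06,
        1.68361706e+00, -1.03090655e-01]), 'qd': array([ 0.00085551, -0.00199451, -0.0042535 ,  0.00083673, -0.00083984,
       -0.00106675]), 'effort': array([ 2.47980461e-03, -3.41251838e+01, -3.03302443e+01,  7.18904659e-02,
        3.03799531e-02, -1.05137203e-04]), 'ee_pos': array([0.22042178, 0.5034105 , 0.22145115]), 'ee_rot': array([-3.13965421e+00, -2.09665253e-04,  2.72879274e+00]), 'wrist_force': array([-0.38086668, -0.48900817,  0.56836112]), 'torque': array([-0.03748112,  0.02372227,  0.02731418]), 'opening': 0.9979680410363709}
```

View pics/scene0.png

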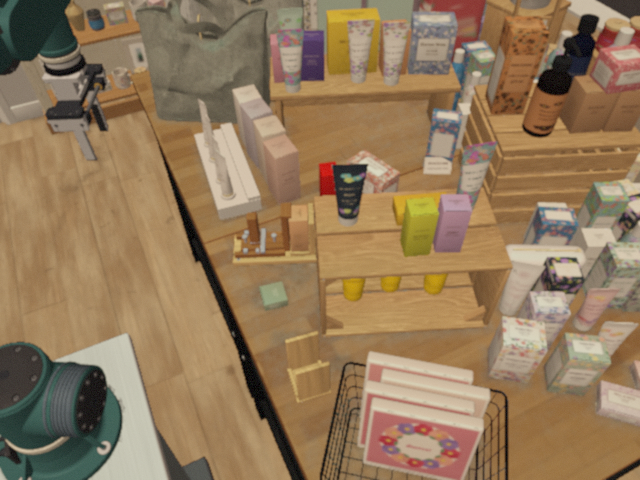

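View pics/side0.png

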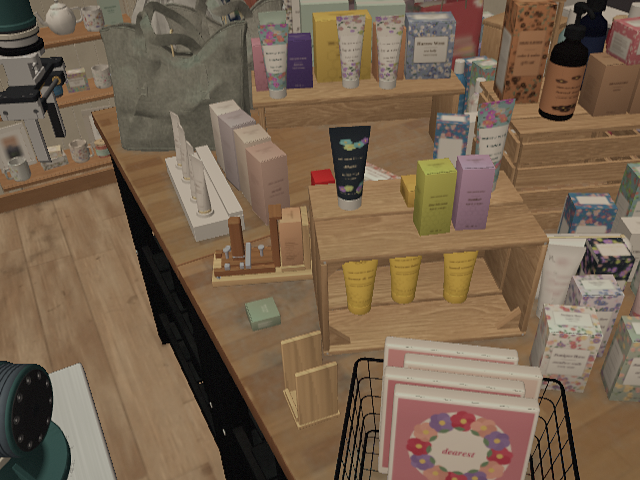

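The scene view shows the press at (273,240), the green box at (273,294), the bay at (308,370), and the floral tin at (375,172) behind the riser corner. I'll measure each one from depth.

```bash
python3 - <<'E'
from h import *
for n,(x0,y0,w,h) in {'scene':(215,180,140,230),'side':(195,180,170,250)}.items():
    z=np.load(f'pics/{n}0.npz');P=cloud(n,z['d']);np.save(f'pics/{n}P.npy',P)
    c=z['p'][y0:y0+h,x0:x0+w,::-1];k=600//h if 600//h>1 else 2
    k=3 if n=='x' else 2
    c1=c[:h//2+10];cv2.imwrite(f'pics/{n}c1.png',cv2.resize(c1,None,fx=4.5,fy=4.5,interpolation=cv2.INTER_CUBIC))
    c1=c[h//2-10:];cv2.imwrite(f'pics/{n}c2.png',cv2.resize(c1,None,fx=4.5,fy=4.5,interpolation=cv2.INTER_CUBIC))
P=np.load('pics/sceneP.npy')
for u,v in [(273,240),(299,212),(273,294),(301,345),(308,370),(285,330),(375,165),(250,219),(260,262),(300,350)]: print(u,v,P[v,u].round(3))
c=ctrl.get_calibration('scene');print(np.round(c['T'],3),c['fx'])
c=ctrl.get_calibration('side');print(np.round(c['T'],3),c['fx'])
c=ctrl.get_calibration('wrist');print(c)
E
```

```text
273 240 [0.499 0.225 0.037]
299 212 [0.556 0.2   0.123]
273 294 [0.447 0.1   0.02 ]
301 345 [ 0.437 -0.073  0.091]
308 370 [ 0.423 -0.135  0.115]
285 330 [0.439 0.02  0.001]
375 165 [0.796 0.299 0.083]
250 219 [0.457 0.234 0.116]
260 262 [0.455 0.198 0.013]
300 350 [ 0.434 -0.073  0.075]
[[ 0.904 -0.335  0.264  0.273]
 [-0.427 -0.686  0.59  -0.524]
 [-0.016 -0.646 -0.763  0.928]
 [ 0.     0.     0.     1.   ]] 530.4407498638323
[[ 0.881 -0.309  0.359  0.193]
 [-0.473 -0.534  0.701 -0.631]
 [-0.025 -0.787 -0.616  0.745]
 [ 0.     0.     0.     1.   ]] 615.9402300961468
{'fx': 371.64829954431775, 'fy': 371.64829954431775, 'cx': 321.1187712860138, 'cy': 242.46399108874274, 'mount': array([[-6.53016956e-04, -9.73603091e-01, -2.28246784e-01,
         6.47434249e-02],
       [ 9.99999753e-01, -5.76284611e-04, -4.02828527e-04,
        -2.27540874e-04],
       [ 2.60659989e-04, -2.28246991e-01,  9.73603227e-01,
        -1.62086476e-01],
       [ 0.00000000e+00,  0.00000000e+00,  0.00000000e+00,
         1.00000000e+00]])}
```

View pics/scenec1.png

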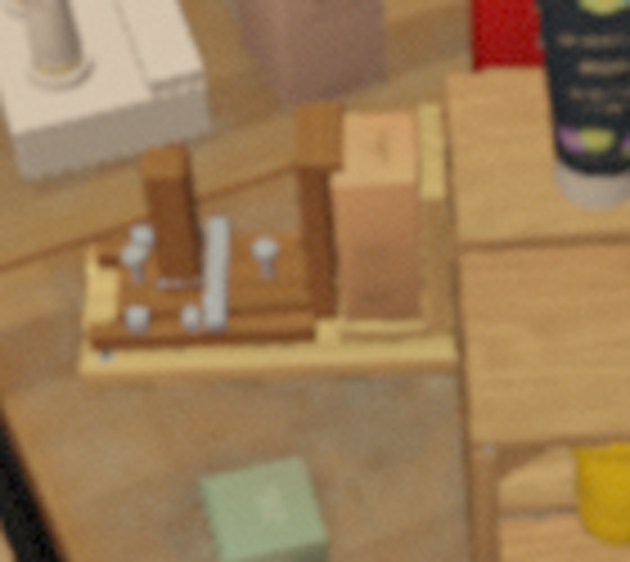

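View pics/sidec1.png

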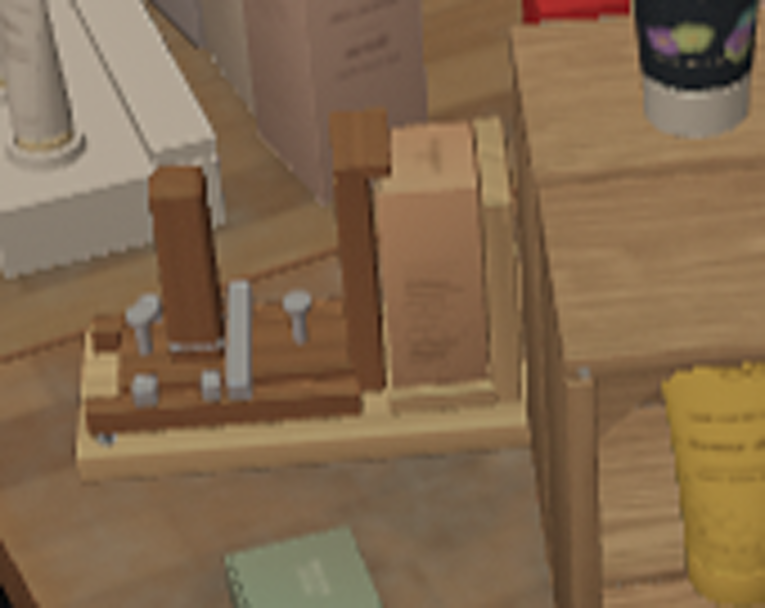

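```bash
python3 - <<'E'
from h import *
for n in ['scene','side']:
    P=np.load(f'pics/{n}P.npy').reshape(-1,3);x,y,z=P.T
    r=(x>.38)&(x<.64)&(y>.15)&(y<.3)
    def rect(m,t):
        Q=P[m][:,:2].astype(np.float32);print(n,t,len(Q),Q.min(0).round(3),Q.max(0).round(3))
        if len(Q)>5:
            b=cv2.minAreaRect(Q);print('   ',np.round(b[0],4),np.round(b[1],4),round(b[2],1))
    rect(r&(x<.5)&(z>.116)&(z<.126),'knobtop')
    rect(r&(x>.5)&(z>.1175)&(z<.1265),'boxtop')
    rect(r&(x>.48)&(z>.130)&(z<.137),'liptop')
    rect(r&(z>.012)&(z<.02),'base')
    rect((x>.38)&(x<.52)&(y>.05)&(y<.15)&(z>.019)&(z<.026),'green top')
    b=(x>.34)&(x<.52)&(y>-.2)&(y<-.03)
    rect(b&(z>.004)&(z<.011),'bayfloor')
    rect(b&(z>.11)&(z<.119)&(y>-.11),'panelL')
    rect(b&(z>.11)&(z<.119)&(y<-.11),'panelR')
    rect(b&(z>.03)&(z<.119),'panels')
E
```

```text
scene knobtop 67 [0.451 0.226] [0.474 0.248]
    [0.4631 0.2384] [0.0221 0.0192] 69.8
scene boxtop 335 [0.514 0.164] [0.592 0.225]
    [0.5558 0.2023] [0.0583 0.0686] 58.6
scene liptop 151 [0.515 0.188] [0.548 0.232]
    [0.5306 0.2094] [0.0433 0.0213] 67.3
scene base 603 [0.401 0.151] [0.582 0.291]
    [0.4974 0.2176] [0.0792 0.1833] 65.7
scene green top 440 [0.419 0.072] [0.476 0.128]
    [0.4477 0.1001] [0.0521 0.0496] 80.8
scene bayfloor 253 [ 0.368 -0.198] [ 0.52 -0.03]
    [ 0.4423 -0.1121] [0.17  0.149] 87.7
scene panelL 138 [ 0.411 -0.078] [ 0.505 -0.03 ]
    [ 0.4634 -0.0625] [0.1017 0.0317] 22.0
scene panelR 164 [ 0.402 -0.197] [ 0.5   -0.127]
    [ 0.4566 -0.1576] [0.0536 0.1141] 39.6
scene panels 1938 [ 0.402 -0.2  ] [ 0.507 -0.03 ]
    [ 0.4544 -0.115 ] [0.105  0.1699] 0.0
side knobtop 87 [0.449 0.226] [0.473 0.251]
    [0.4613 0.2379] [0.0222 0.0212] 68.1
side boxtop 405 [0.512 0.163] [0.592 0.226]
    [0.5501 0.2009] [0.0563 0.0681] 66.1
side liptop 172 [0.513 0.188] [0.546 0.234]
    [0.5292 0.2118] [0.0431 0.0227] 69.0
side base 824 [0.399 0.151] [0.583 0.296]
    [0.4955 0.2175] [0.0822 0.1867] 63.5
side green top 588 [0.418 0.073] [0.475 0.132]
    [0.4465 0.1023] [0.0541 0.0502] 81.3
side bayfloor 350 [ 0.398 -0.199] [ 0.52 -0.03]
    [ 0.4536 -0.1078] [0.1741 0.1071] 80.8
side panelL 192 [ 0.41  -0.078] [ 0.468 -0.062]
    [ 0.4389 -0.0699] [0.0096 0.0583] 83.1
side panelR 241 [ 0.401 -0.195] [ 0.498 -0.126]
    [ 0.4561 -0.1559] [0.0553 0.112 ] 38.5
side panels 3680 [ 0.4 -0.2] [ 0.505 -0.03 ]
    [ 0.4526 -0.1154] [0.1047 0.1697] 0.4
```

View pics/scenec2.png

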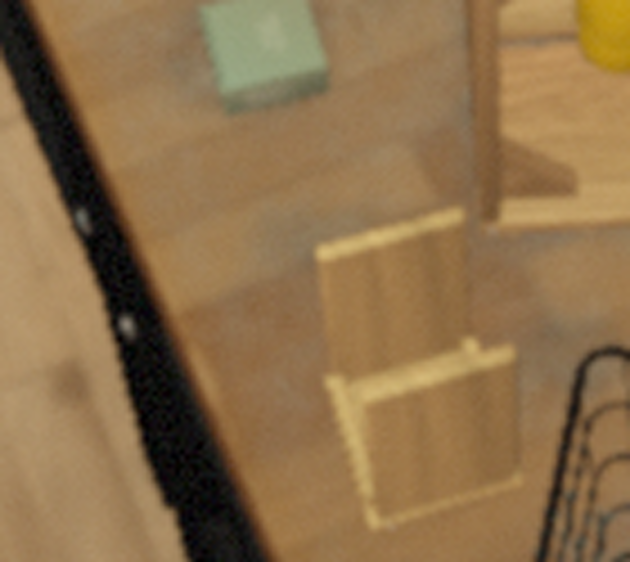

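View pics/sidec2.png

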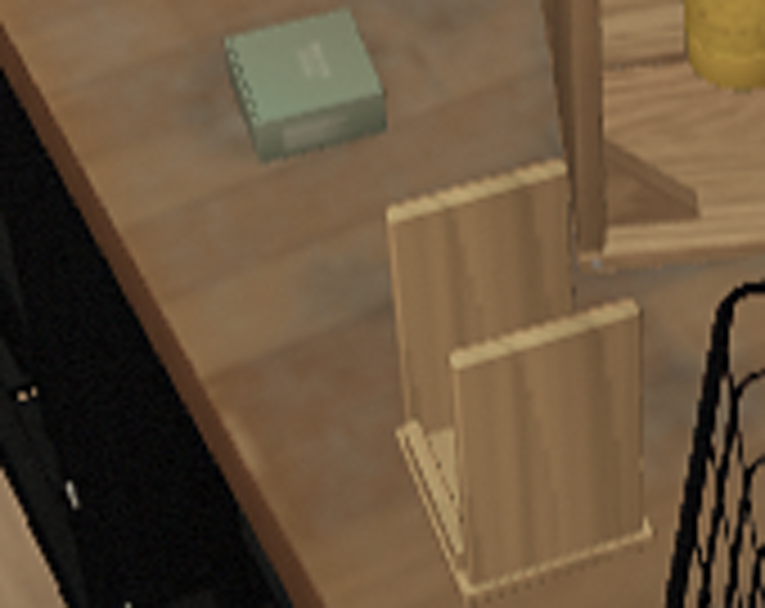

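```bash
python3 - <<'E'
from h import *
for n in ['scene','side']:
    P=np.load(f'pics/{n}P.npy').reshape(-1,3);x,y,z=P.T
    def rect(m,t):
        Q=P[m][:,:2].astype(np.float32);print(n,t,len(Q),Q.min(0).round(3),Q.max(0).round(3))
        if len(Q)>5:
            b=cv2.minAreaRect(Q);print('   ',np.round(b[0],4),np.round(b[1],4),round(b[2],1))
    b=(x>.34)&(x<.475)&(y>-.175)&(y<-.03)
    rect(b&(z>.109)&(z<.119)&(y>-.11),'panelL')
    rect(b&(z>.109)&(z<.119)&(y<-.12),'panelR')
    rect((x>.5)&(x<1.1)&(y>-.4)&(y<.3)&(z>.19)&(z<.206),'riser')
    rect((x>.4)&(x<.55)&(y>-.4)&(y<.3)&(z>.14),'anything tall near bay')
    rect((x>.48)&(x<.62)&(y>-.3)&(y<.16)&(z>.03)&(z<.2),'riser front')
    rect((x>.3)&(x<.66)&(y>.27)&(y<.5)&(z>.05),'left display')
    rect((x>.2)&(x<.4)&(y>-.1)&(y<.2)&(z>-.005)&(z<.005),'counter edge')
    for zz in (.05,.1,.15,.2): rect((x>.3)&(x<.7)&(y>.27)&(y<.36)&(abs(z-zz)<.01),'left z%g'%zz)
E
```

```text
scene panelL 137 [ 0.411 -0.078] [ 0.47  -0.064]
    [ 0.4403 -0.071 ] [0.0093 0.0585] 82.4
scene panelR 162 [ 0.402 -0.171] [ 0.473 -0.127]
    [ 0.4427 -0.1406] [0.0258 0.0806] 62.8
scene riser 11071 [ 0.5   -0.152] [1.1   0.298]
    [0.8079 0.0371] [0.6267 0.3627] 16.1
scene anything tall near bay 4972 [ 0.469 -0.327] [0.55  0.101]
    [ 0.5094 -0.1126] [0.4281 0.0811] 90.0
scene riser front 9517 [ 0.48 -0.3 ] [0.62 0.16]
    [ 0.5501 -0.0701] [0.4597 0.1399] 90.0
scene left display 3139 [0.438 0.29 ] [0.66 0.5 ]
    [0.5488 0.395 ] [0.2219 0.2099] 0.0
scene counter edge 2535 [ 0.36 -0.1 ] [0.4 0.2]
    [0.38 0.05] [0.3    0.0399] 90.0
scene left z0.05 267 [0.452 0.27 ] [0.685 0.36 ]
    [0.566  0.3216] [0.2336 0.0862] 4.0
scene left z0.1 382 [0.564 0.288] [0.699 0.359]
    [0.6271 0.3267] [0.0519 0.1393] 74.4
scene left z0.15 162 [0.564 0.346] [0.622 0.36 ]
    [0.5931 0.3527] [0.014  0.0581] 89.7Traceback (most recent call last):
  File "<stdin>", line 16, in <module>
  File "<stdin>", line 5, in rect
    return umr_minimum(a, axis, None, out, keepdims, initial, where)
ValueError: zero-size array to reduction operation minimum which has no identity
```

```bash
python3 - <<'E'
from h import *
P=np.load('pics/sideP.npy').reshape(-1,3);Q=np.load('pics/sceneP.npy').reshape(-1,3)
P=np.vstack([P,Q]);H=np.full((400,400),-1.);x,y,z=P.T
i=np.round((x-.3)/.001).astype(int);j=np.round((.4-y)/.0015).astype(int)
m=(i>=0)&(i<400)&(j>=0)&(j<400)&(z<.4)&(z>-.02)
np.maximum.at(H,(i[m],j[m]),z[m])
g=cv2.applyColorMap(np.uint8(np.clip(H/.3,0,1)*255),cv2.COLORMAP_JET);g[H<-.5]=0
g=cv2.dilate(g,np.ones((2,2)))
g=g[::-1]; g=cv2.resize(g,(800,600)) # rows: x .7 top -> .3 ; cols y .4 -> -.2
for k in range(7): cv2.putText(g,f'{.4-.1*k:.1f}',(int(k*.1/.0015*2),590),0,.5,(255,255,255),1)
for k in range(5): cv2.putText(g,f'{.7-.1*k:.1f}',(0,int(k*150)+10),0,.5,(255,255,255),1)
cv2.imwrite('pics/top.png',g)
E
```

```text
(no output)
```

View pics/top.png

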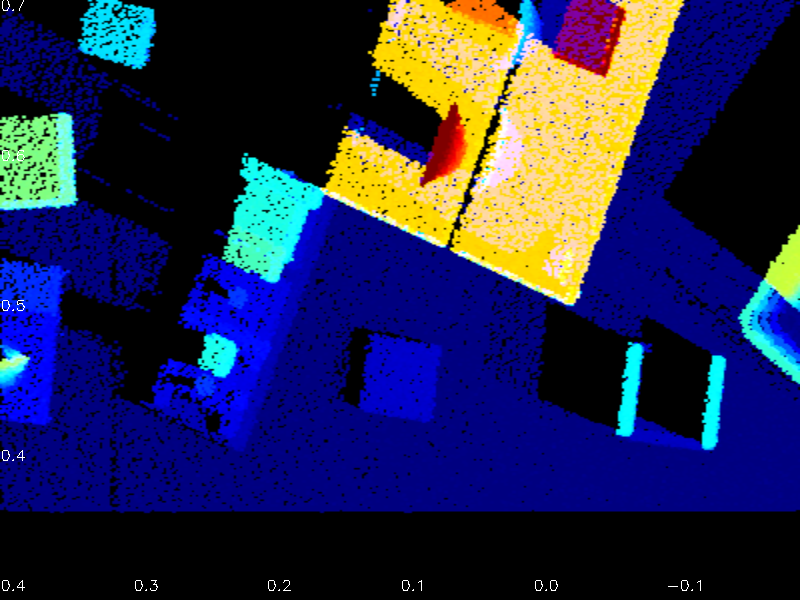

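```bash
cat >> h.py <<'E'
from scipy.spatial.transform import Rotation as R
def rel(pos,yaw,tilt=0,s=None):
    """tilt deg about tool y"""
    s=s or ctrl.state();R0=R.from_euler('xyz',s['ee_rot']);
    R1=R.from_euler('xyz',[np.pi,0,np.radians(yaw)])*R.from_euler('y',tilt,degrees=True)
    d=R0.inv().apply(np.array(pos)-s['ee_pos']);w=(R0.inv()*R1).as_rotvec()
    print('shift',d.round(4),'turn',w.round(4), 'at',s['ee_pos'].round(4),np.degrees(s['ee_rot']).round(2),'open',round(s['opening'],3),'t',round(s['clock'],2),'F',s['wrist_force'].round(2))
E
python3 - <<'E'
from h import *
rel([.462,.238,.26],68)
P=np.load('pics/sideP.npy').reshape(-1,3);x,y,z=P.T
m=(x>.2)&(x<.5)&(y>.3)&(y<.55)&(z<.5);print(z[m].max())
E
```

```text
shift [-0.3278 -0.1463 -0.0383] turn [-1.700e-03  1.300e-03  1.542e+00] at [0.2204 0.5034 0.2215] [-1.7989e+02 -1.0000e-02  1.5635e+02] open 0.998 t 0.1 F [-0.38 -0.49  0.57]
0.47848664967050303
```

Call:
arm_command:
  commands:
    - [[0,0,-0.05],[0,0,0],0.55]
    - [[-0.033,-0.015,-0.08],[0,0,0.15],0.55]
    - [[-0.08,-0.036,-0.08],[0,0,0.3],0.55]
    - [[-0.12,-0.055,-0.08],[0,0,0.45],0.55]
    - [[-0.165,-0.075,-0.08],[0,0,0.6],0.55]
    - [[-0.21,-0.095,-0.08],[0,0,0.75],0.55]
    - [[-0.25,-0.112,-0.08],[0,0,0.9],0.55]
    - [[-0.29,-0.13,-0.08],[0,0,1.05],0.55]

```text
clock: 0.9
ee_pos: [0.435, 0.2667, 0.302]
ee_rot: [-3.141, 0.0, 1.672]
wrist_force: [-0.6, -0.5, -0.4]
opening: 0.551
```

```bash
python3 - <<'E'
from h import *
rel([.462,.238,.26],68)
E
```

```text
shift [-0.0313  0.024   0.042 ] turn [-6.000e-04  2.000e-04  4.855e-01] at [0.435  0.2667 0.302 ] [-179.97    0.     95.82] open 0.551 t 0.9 F [-0.63 -0.5  -0.35]
```

Call:
arm_command:
  commands:
    - [[-0.015,0.012,0.02],[0,0,0.14],0.55]
    - [[-0.031,0.024,0.042],[0,0,0.28],0.55]
    - [[-0.031,0.024,0.042],[0,0,0.42],0.55]
    - [[-0.031,0.024,0.042],[0,0,0.485],0.55]
    - [[-0.031,0.024,0.042],[0,0,0.485],0.55]
    - [[-0.031,0.024,0.042],[0,0,0.485],0.55]

```text
clock: 1.5
ee_pos: [0.4612, 0.2401, 0.2602]
ee_rot: [-3.141, 0.0, 1.195]
wrist_force: [0.2, 1.0, 0.4]
opening: 0.547
```

```bash
python3 - <<'E'
from h import *
snap('wrist','w1');rel([.462,.238,.26],68)
E
```

```text
shift [-0.0018  0.0015  0.0004] turn [-0.0002  0.0001  0.0084] at [0.4612 0.2402 0.2604] [-1.7999e+02  1.0000e-02  6.8480e+01] open 0.549 t 1.55 F [ 0.83 -0.17  0.43]
```

View pics/w1.png

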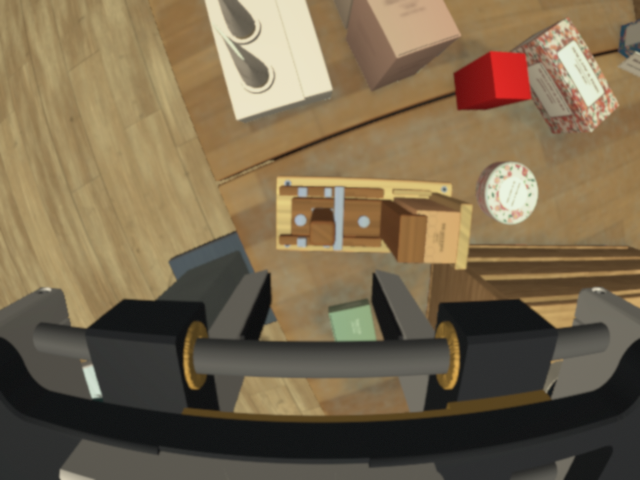

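```bash
cat >> h.py <<'E'
def projw(Pw,f):
    z=np.load(f'pics/{f}.npz');c=ctrl.get_calibration('wrist');M=np.array(c['mount'])
    Pt=R.from_euler('xyz',z['rot']).inv().apply(np.atleast_2d(Pw)-z['pos'])
    Pc=(Pt-M[:3,3])@M[:3,:3]
    r=np.hypot(Pc[:,0],Pc[:,1]);th=np.arctan2(r,Pc[:,2]);k=c['fx']*th/r
    return np.c_[c['cx']+k*Pc[:,0],c['cy']+k*Pc[:,1]]
def pw(o,yaw,pts):
    a=np.radians(yaw);p=np.array(pts,float)/1000;C=np.array([[np.cos(a),-np.sin(a)],[np.sin(a),np.cos(a)]])
    return np.c_[p[:,:2]@C.T+np.array(o),p[:,2]]
def overlay(f,out,loops,crop,k=4):
    x0,y0,w,h=crop;g=np.load(f'pics/{f}.npz')['p'][y0:y0+h,x0:x0+w,::-1];g=cv2.resize(g,None,fx=k,fy=k,interpolation=cv2.INTER_CUBIC)
    for L in loops:
        p=(projw(L,f)-[x0-.5,y0-.5])*k
        cv2.polylines(g,[np.int32(p)],True,(255,0,0),1)
    cv2.imwrite(f'pics/{out}.png',g)
def rc(x0,x1,y,z): return [[x0,-y,z],[x1,-y,z],[x1,y,z],[x0,y,z]]
def pressloops(o,yaw,s=0,l=0): 
    return [pw(o,yaw,q) for q in (rc(-95,105,42,16),rc(-63-s,-41-s,11,120+l),rc(25,65,23,121),rc(66,78,30,118),rc(-40-s,-30-s,32,40+l))]
E
python3 - <<'E'
from h import *
overlay('w1','w1o',pressloops([.510,.2186],-22),(265,165,220,120),3.6)
E
```

```text
(no output)
```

View pics/w1o.png

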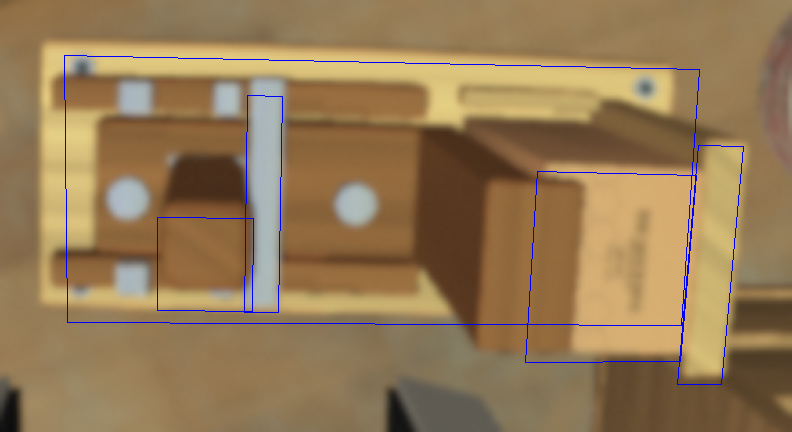

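```bash
python3 - <<'E'
from h import *
z=np.load('pics/w1.npz');Rr=R.from_euler('xyz',z['rot'])
o=.0258
L=[Rr.apply(np.array([[8,s*25.8,17],[-8,s*25.8,17],[-8,s*25.8,-10],[8,s*25.8,-10]])/1000)+z['pos'] for s in(1,-1)]
for l in L: print(projw(l,'w1').round(0).tolist())
overlay('w1','w1f',L,(220,250,220,120),3.6)
E
```

```text
[[370.0, 272.0], [369.0, 301.0], [376.0, 323.0], [378.0, 290.0]]
[[269.0, 272.0], [270.0, 301.0], [263.0, 323.0], [261.0, 290.0]]
```

View pics/w1f.png

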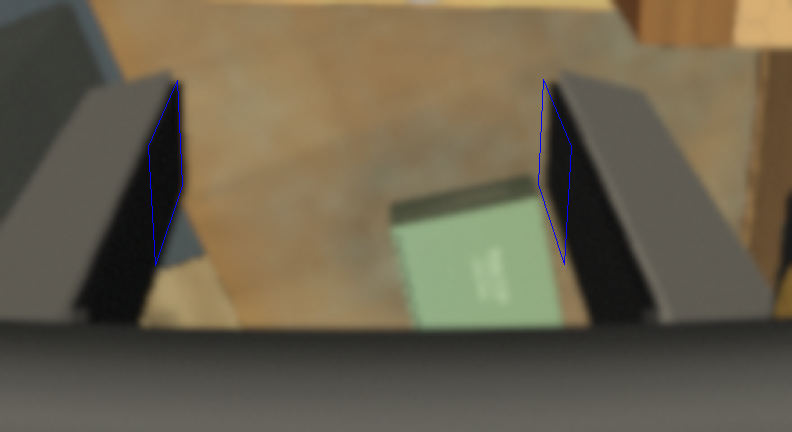

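```bash
sed -i 's/rc(-95,105,42,16)/rc(-105,95,42,16)/' h.py; python3 - <<'E'
from h import *
overlay('w1','w1p',pressloops([.5110,.2225],-22.4),(265,165,220,120),3.6)
E
```

```text
(no output)
```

View pics/w1p.png

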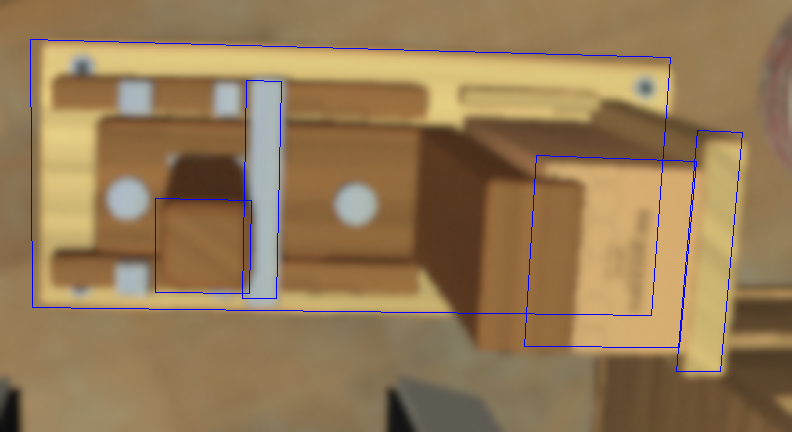

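```bash
python3 - <<'E'
from h import *
rel([.464,.2414,.095],68)
E
```

```text
shift [0.0021 0.0022 0.1654] turn [-0.0002  0.0001  0.0084] at [0.4612 0.2402 0.2604] [-1.7999e+02  1.0000e-02  6.8480e+01] open 0.549 t 1.55 F [ 0.83 -0.17  0.43]
```

Call:
arm_command:
  commands:
    - [[0.002,0.002,0.045],[0,0,0.008],0.55]
    - [[0.002,0.002,0.085],[0,0,0.008],0.55]
    - [[0.002,0.002,0.12],[0,0,0.008],0.55]
    - [[0.002,0.002,0.15],[0,0,0.008],0.55]
    - [[0.002,0.002,0.165],[0,0,0.008],0.55]
    - [[0.002,0.002,0.165],[0,0,0.008],0.55]
    - [[0.002,0.002,0.165],[0,0,0.008],0.55]

```text
clock: 2.25
ee_pos: [0.4641, 0.2416, 0.096]
ee_rot: [3.141, -0.0, 1.187]
wrist_force: [-0.1, -0.1, 0.2]
opening: 0.55
```

```bash
python3 - <<'E'
from h import *
snap('wrist','w2');rel([.464,.2414,.095],68)
E
```

```text
shift [-0.0006 -0.0005  0.0019] turn [ 0.0018 -0.0018 -0.0004] at [0.4647 0.2418 0.0969] [ 1.799e+02 -1.000e-01  6.798e+01] open 0.546 t 2.3 F [ 0.78 -0.73 -0.36]
```

View pics/w2.png

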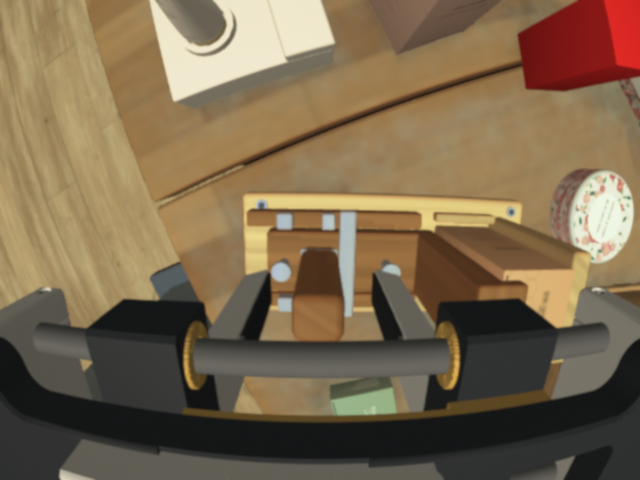

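Call:
arm_command:
  commands:
    - [[0,0,0],[0,0,0],0.1]
    - [[0,0,0],[0,0,0],0.1]
    - [[0,0,0],[0,0,0],0.1]
    - [[0,0,0],[0,0,0],0.1]
    - [[0,0,0],[0,0,0],0.1]
  newtons: 35

```text
clock: 2.8
ee_pos: [0.4639, 0.2415, 0.096]
ee_rot: [-3.141, -0.001, 1.185]
wrist_force: [-0.8, 0.0, 1.3]
opening: 0.231
```

Gripped (0.231 ≈ 22 mm). I'll lift 12 mm.

Call:
arm_command:
  commands:
    - [[0,0,-0.004],[0,0,0],0.1]
    - [[0,0,-0.008],[0,0,0],0.1]
    - [[0,0,-0.012],[0,0,0],0.1]
    - [[0,0,-0.012],[0,0,0],0.1]

```text
clock: 3.2
ee_pos: [0.4639, 0.2414, 0.1076]
ee_rot: [-3.141, -0.0, 1.186]
wrist_force: [1.2, 1.3, -6.3]
opening: 0.233
```

Call:
arm_command:
  commands:
    - [[0,-0.006,0],[0,0,0],0.1]
    - [[0,-0.012,0],[0,0,0],0.1]
    - [[0,-0.018,0],[0,0,0],0.1]
    - [[0,-0.023,0],[0,0,0],0.1]
    - [[0,-0.027,0],[0,0,0],0.1]
    - [[0,-0.027,0],[0,0,0],0.1]

```text
clock: 3.8
ee_pos: [0.4382, 0.2521, 0.1076]
ee_rot: [-3.141, -0.001, 1.187]
wrist_force: [1.0, 4.0, -6.1]
opening: 0.229
```

Call:
arm_command:
  commands:
    - [[0,0,0.005],[0,0,0],0.1]
    - [[0,0,0.01],[0,0,0],0.1]
    - [[0,0,0.012],[0,0,0],0.1]
    - [[0,0,0.012],[0,0,0],0.1]

```text
clock: 4.2
ee_pos: [0.4393, 0.2517, 0.096]
ee_rot: [3.141, -0.001, 1.186]
wrist_force: [1.3, 3.9, -0.7]
opening: 0.229
```

Call:
arm_command:
  commands:
    - [[0,0,0],[0,0,0],0.5]
    - [[0,0,0],[0,0,0],0.5]
    - [[0,0,0],[0,0,0],0.5]
    - [[0,0,0],[0,0,0],0.5]

```text
clock: 4.6
ee_pos: [0.4389, 0.2509, 0.0955]
ee_rot: [3.141, 0.001, 1.186]
wrist_force: [-0.1, -0.3, 0.8]
opening: 0.495
```

```bash
python3 - <<'E'
from h import *
snap('wrist','w3');rel([.44,.253,.25],158)
E
```

```text
shift [ 0.0021  0.0003 -0.1545] turn [-3.0000e-04  6.0000e-04 -1.5719e+00] at [0.4389 0.2511 0.0955] [1.7999e+02 3.0000e-02 6.7940e+01] open 0.497 t 4.65 F [-0.38  0.32 -0.33]
```

View pics/w3.png

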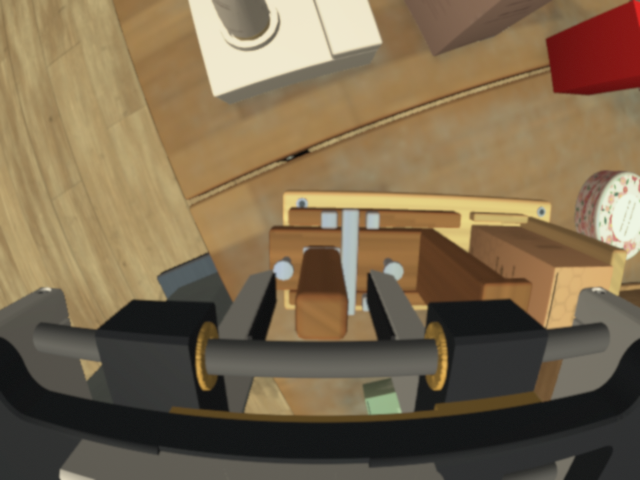

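Call:
arm_command:
  commands:
    - [[0,0,-0.03],[0,0,0],0.6]
    - [[0,0,-0.075],[0,0,0],0.8]
    - [[0,0,-0.12],[0,0,0],0.8]
    - [[0,0,-0.155],[0,0,-0.1],0.8]
    - [[0,0,-0.155],[0,0,-0.25],0.8]
    - [[0,0,-0.155],[0,0,-0.4],0.8]
    - [[0,0,-0.155],[0,0,-0.55],0.8]

```text
clock: 5.35
ee_pos: [0.439, 0.2513, 0.251]
ee_rot: [3.141, 0.0, 1.742]
wrist_force: [1.0, 0.1, -0.5]
opening: 0.799
```

```bash
python3 - <<'E'
from h import *
rel([.5511,.2062,.25],158,-12);rel([.5511,.2062,.25],158,0)
E
```

```text
shift [-0.0635  0.1028  0.0011] turn [-0.1057 -0.1905 -1.0119] at [0.439  0.2513 0.251 ] [1.7995e+02 1.0000e-02 9.9800e+01] open 0.799 t 5.35 F [ 0.97  0.09 -0.53]
shift [-0.0635  0.1028  0.0011] turn [ 7.0000e-04  6.0000e-04 -1.0157e+00] at [0.439  0.2513 0.251 ] [1.7995e+02 1.0000e-02 9.9800e+01] open 0.799 t 5.35 F [ 0.97  0.09 -0.53]
```

Call:
arm_command:
  commands:
    - [[-0.009,0.014,0],[0,0,-0.14],0.8]
    - [[-0.018,0.029,0],[0,0,-0.28],0.8]
    - [[-0.027,0.044,0],[0,0,-0.42],0.8]
    - [[-0.036,0.059,0],[0,0,-0.56],0.8]
    - [[-0.045,0.074,0.001],[0,0,-0.7],0.8]
    - [[-0.054,0.088,0.001],[0,0,-0.84],0.8]
    - [[-0.0635,0.103,0.001],[0,0,-0.98],0.8]
    - [[-0.0635,0.103,0.001],[0,0,-1.016],0.8]

```text
clock: 6.15
ee_pos: [0.5524, 0.2044, 0.2486]
ee_rot: [-3.14, -0.0, 2.753]
wrist_force: [-0.2, -0.3, 0.3]
opening: 0.802
```

Call:
arm_command:
  commands:
    - [[0,0,0],[0,-0.1,0],0.8]
    - [[0,0,0],[0,-0.2,0],0.8]
    - [[0,0,0],[0,-0.21,0],0.8]
    - [[0,0,0],[0,-0.21,0],0.8]

```text
clock: 6.55
ee_pos: [0.5503, 0.206, 0.2497]
ee_rot: [-3.142, 0.209, 2.753]
wrist_force: [0.6, -0.4, 0.3]
opening: 0.8
```

```bash
python3 - <<'E'
from h import *
snap('wrist','w4');rel([.5511,.2062,.094],158,-12)
overlay('w4','w4o',pressloops([.5122,.2219],-22,28),(170,100,300,220),2.6)
E
```

```text
shift [0.0323 0.0005 0.1523] turn [-0.0012 -0.0003 -0.0054] at [0.5509 0.2057 0.2497] [-180.     11.98  157.68] open 0.804 t 6.6 F [-0.24 -1.04  0.33]
```

View pics/w4o.png

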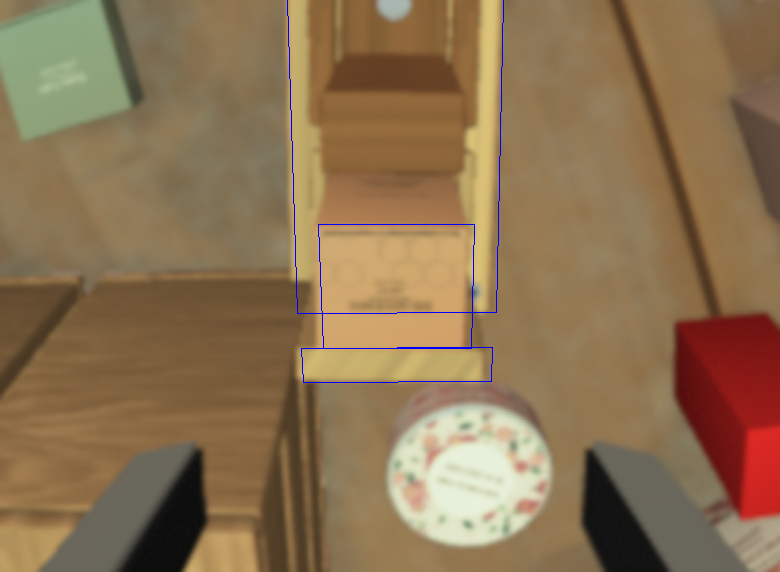

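View pics/w4.png

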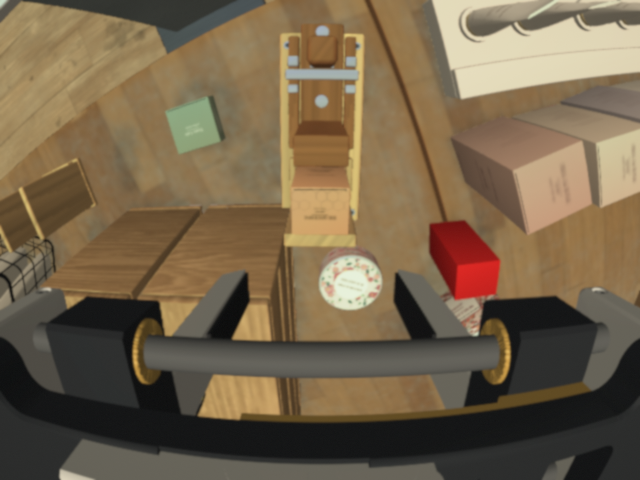

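Call:
arm_command:
  commands:
    - [[0.008,0,0.038],[0,0,-0.005],0.8]
    - [[0.016,0,0.076],[0,0,-0.005],0.8]
    - [[0.023,0,0.108],[0,0,-0.005],0.8]
    - [[0.028,0.0005,0.132],[0,0,-0.005],0.8]
    - [[0.032,0.0005,0.152],[0,0,-0.005],0.8]
    - [[0.032,0.0005,0.152],[0,0,-0.005],0.8]
    - [[0.032,0.0005,0.152],[0,0,-0.005],0.8]

```text
clock: 7.3
ee_pos: [0.5522, 0.2057, 0.0942]
ee_rot: [-3.14, 0.209, 2.756]
wrist_force: [0.0, -0.3, 0.9]
opening: 0.8
```

Call:
arm_command:
  commands:
    - [[0,0,0],[0,0,0],0.4]
    - [[0,0,0],[0,0,0],0.4]
    - [[0,0,0],[0,0,0],0.4]
    - [[0,0,0],[0,0,0],0.4]
    - [[0,0,0],[0,0,0],0.4]
  newtons: 12

```text
clock: 7.8
ee_pos: [0.5517, 0.2058, 0.0949]
ee_rot: [-3.14, 0.211, 2.757]
wrist_force: [-1.7, -0.7, 2.8]
opening: 0.491
```

```bash
python3 - <<'E'
from h import *
snap('wrist','w5');rel([.5511,.2062,.27],158,-12)
E
```

```text
shift [-0.0359 -0.     -0.1714] turn [-0.0012  0.0016 -0.0008] at [0.5517 0.2058 0.0949] [-179.94   12.09  157.96] open 0.488 t 7.85 F [-1.06 -1.18  2.1 ]
```

View pics/w5.png

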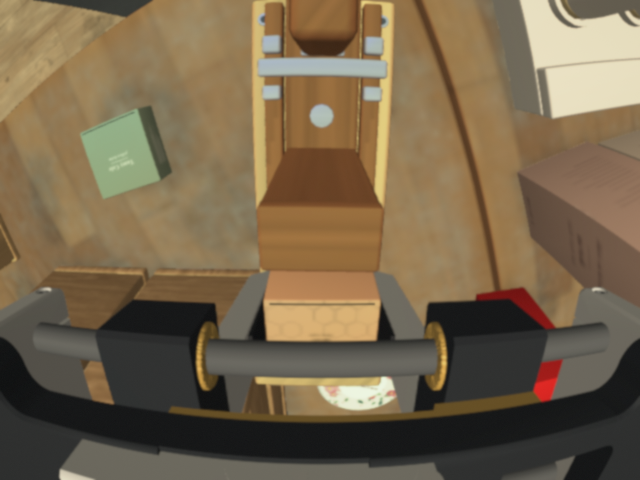

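Call:
arm_command:
  commands:
    - [[-0.002,0,-0.01],[0,0,0],0.4]
    - [[-0.0045,0,-0.025],[0,0,0],0.4]
    - [[-0.009,0,-0.045],[0,0,0],0.4]
    - [[-0.015,0,-0.075],[0,0,0],0.4]
    - [[-0.021,0,-0.105],[0,0,0],0.4]
    - [[-0.029,0,-0.14],[0,0,0],0.4]
    - [[-0.036,0,-0.172],[0,0,0],0.4]
    - [[-0.036,0,-0.172],[0,0,0],0.4]
  newtons: 18

```text
clock: 8.65
ee_pos: [0.5532, 0.2074, 0.2783]
ee_rot: [3.133, 0.22, 2.755]
wrist_force: [-0.4, -0.2, -0.3]
opening: 0.493
```

```bash
python3 - <<'E'
from h import *
snap('side','s1');snap('wrist','w6');rel([.395,.005,.27],173,-12)
E
```

```text
shift [ 0.0677 -0.2456 -0.0135] turn [-0.0539  0.0023 -0.2569] at [0.5511 0.2067 0.2713] [179.94  12.13 157.95] open 0.495 t 8.75 F [-0.78  0.31 -1.52]
```

View pics/s1.png

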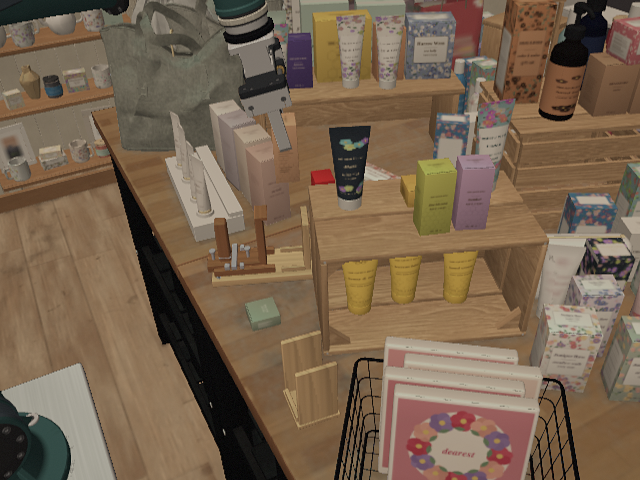

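View pics/w6.png

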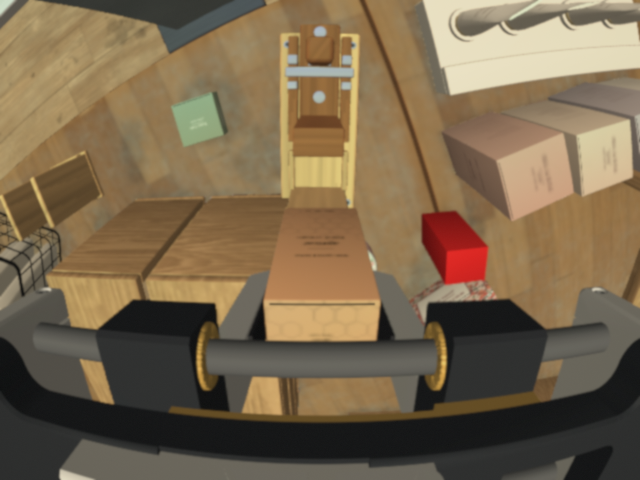

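```bash
python3 - <<'E'
from h import *
rel([.468,.235,.272],158,-12)
E
```

```text
shift [ 0.0856 -0.005  -0.0191] turn [ 0.0008  0.0022 -0.0009] at [0.5511 0.2067 0.2713] [179.94  12.13 157.95] open 0.495 t 8.75 F [-0.78  0.31 -1.52]
```

Call:
arm_command:
  commands:
    - [[0.015,-0.001,-0.004],[0,0,0],0.4]
    - [[0.035,-0.002,-0.008],[0,0,0],0.4]
    - [[0.055,-0.003,-0.012],[0,0,0],0.4]
    - [[0.075,-0.004,-0.016],[0,0,0],0.4]
    - [[0.086,-0.005,-0.019],[0,0,0],0.4]

```text
clock: 9.25
ee_pos: [0.4649, 0.2354, 0.269]
ee_rot: [-3.139, 0.208, 2.759]
wrist_force: [0.7, 0.3, -1.1]
opening: 0.49
```

```bash
python3 - <<'E'
from h import *
rel([.395,.003,.21],173,-12)
E
```

```text
shift [-0.0094 -0.2415  0.063 ] turn [-0.0569 -0.0022 -0.2551] at [0.4649 0.2354 0.269 ] [-179.83   11.89  158.06] open 0.49 t 9.25 F [ 0.72  0.34 -1.15]
```

Call:
arm_command:
  commands:
    - [[-0.001,-0.025,0.006],[-0.006,0,-0.025],0.4]
    - [[-0.002,-0.06,0.015],[-0.014,0,-0.063],0.4]
    - [[-0.004,-0.1,0.026],[-0.023,-0.001,-0.105],0.4]
    - [[-0.005,-0.14,0.036],[-0.033,-0.001,-0.148],0.4]
    - [[-0.007,-0.18,0.047],[-0.042,-0.001,-0.19],0.4]
    - [[-0.008,-0.215,0.056],[-0.05,-0.002,-0.228],0.4]
    - [[-0.009,-0.235,0.061],[-0.056,-0.002,-0.25],0.4]
    - [[-0.0094,-0.2415,0.063],[-0.057,-0.002,-0.255],0.4]

```text
clock: 10.05
ee_pos: [0.396, 0.0011, 0.21]
ee_rot: [3.141, 0.211, 3.015]
wrist_force: [0.4, -0.5, -1.0]
opening: 0.489
```

```bash
python3 - <<'E'
from h import *
snap('wrist','w7');snap('scene','sc2');rel([.395,.003,.084],173,-12)
E
```

```text
shift [0.0286 0.0003 0.1234] turn [ 0.0008  0.0021 -0.004 ] at [0.3969 0.0022 0.2106] [179.9   12.12 172.77] open 0.487 t 10.15 F [-0.45  0.28 -0.5 ]
```

View pics/w7.png

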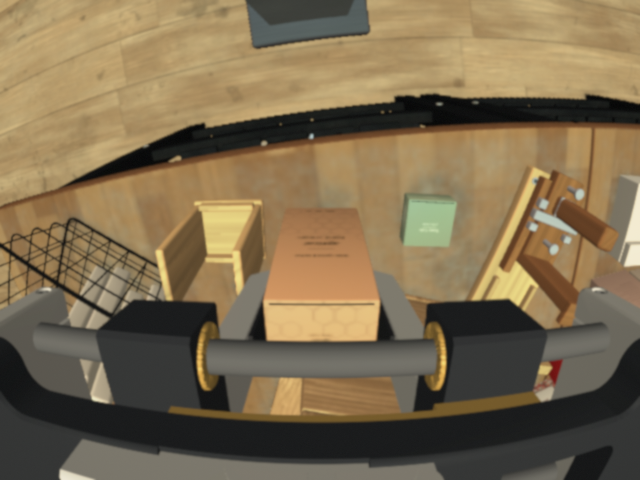

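View pics/sc2.png

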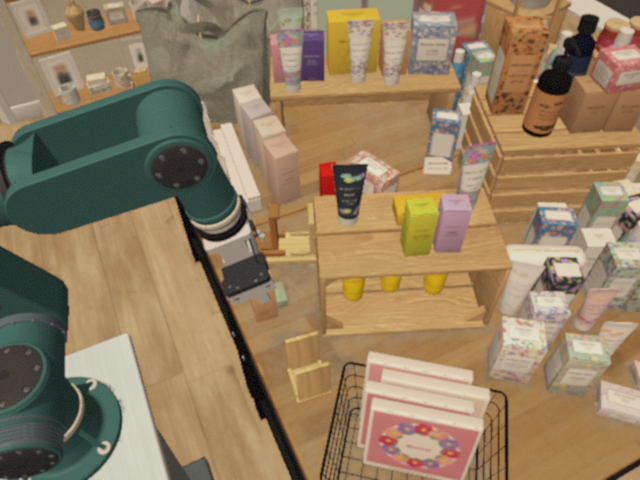

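```bash
cat >> h.py <<'E'
def rayw(uv,f,zz):
    z=np.load(f'pics/{f}.npz');c=ctrl.get_calibration('wrist');M=np.array(c['mount']);T=R.from_euler('xyz',z['rot'])
    out=[]
    for u,v in uv:
        a,b=u-c['cx'],v-c['cy'];r=np.hypot(a,b);th=r/c['fx'];d=np.array([np.sin(th)*a/r,np.sin(th)*b/r,np.cos(th)])
        o=T.apply(M[:3,3])+z['pos'];d=T.apply(M[:3,:3]@d);out.append(o+d*(zz-o[2])/d[2])
    return np.array(out)
def bayloops(o,yaw):
    def r(x0,x1,y0,y1,z): return [[x0,y0,z],[x1,y0,z],[x1,y1,z],[x0,y1,z]]
    return [pw(o,yaw,q) for q in (r(-30,30,28,35,114),r(-30,30,-35,-28,114),r(-32,-26,-28,28,18),r(26,32,-28,28,18),r(-26,26,-28,28,8))]
E
python3 - <<'E'
from h import *
print(rayw([(330,143),(430,132)],'w7',0))
overlay('w7','w7o',bayloops([.436,-.102],-7),(120,180,180,130),4.4)
E
```

```text
[[0.36210261 0.01355061 0.        ]
 [0.36076029 0.11230346 0.        ]]
```

View pics/w7o.png

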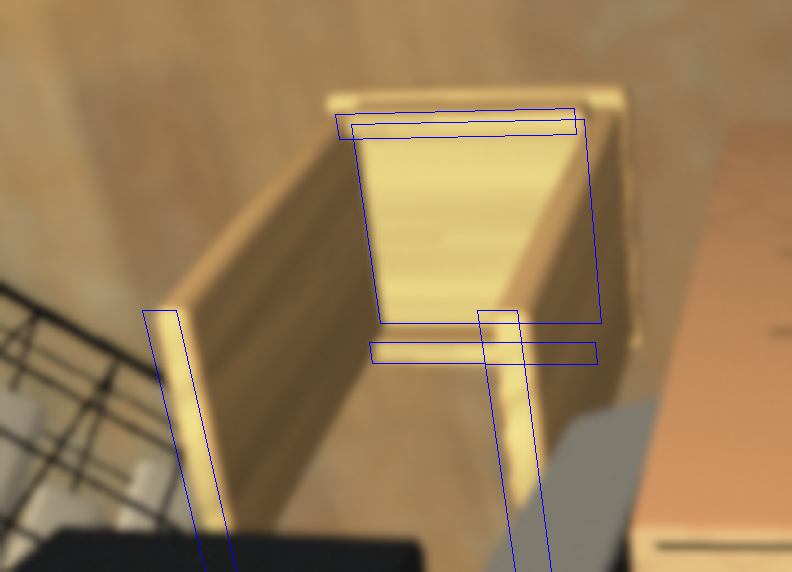

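```bash
python3 - <<'E'
from h import *
rel([.403,.003,.086],173,-12)
E
```

```text
shift [0.0204 0.0013 0.1231] turn [ 0.0008  0.0021 -0.004 ] at [0.3969 0.0022 0.2106] [179.9   12.12 172.77] open 0.487 t 10.15 F [-0.45  0.28 -0.5 ]
```

Call:
arm_command:
  commands:
    - [[0.005,0,0.03],[0,0,-0.004],0.4]
    - [[0.01,0.001,0.06],[0,0,-0.004],0.4]
    - [[0.014,0.001,0.085],[0,0,-0.004],0.4]
    - [[0.017,0.001,0.105],[0,0,-0.004],0.4]
    - [[0.02,0.001,0.118],[0,0,-0.004],0.4]
    - [[0.02,0.001,0.123],[0,0,-0.004],0.4]
    - [[0.02,0.001,0.123],[0,0,-0.004],0.4]

```text
clock: 10.85
ee_pos: [0.4039, 0.0039, 0.0863]
ee_rot: [3.141, 0.211, 3.023]
wrist_force: [1.1, 0.3, -0.1]
opening: 0.489
```

Call:
arm_command:
  commands:
    - [[0.0005,0,0.003],[0,0,0],0.4]
    - [[0.001,0,0.005],[0,0,0],0.4]
    - [[0.0013,0,0.0065],[0,0,0],0.4]
    - [[0.0013,0,0.0065],[0,0,0],0.4]

```text
clock: 11.25
ee_pos: [0.4041, 0.0029, 0.0802]
ee_rot: [3.141, 0.212, 3.022]
wrist_force: [-1.7, -0.6, -1.2]
opening: 0.488
```

Call:
arm_command:
  commands:
    - [[0.0002,0,0.001],[0,0,0],0.4]
    - [[0.0003,0,0.0015],[0,0,0],0.4]
    - [[0.0003,0,0.0015],[0,0,0],0.4]

```text
clock: 11.55
ee_pos: [0.4042, 0.0029, 0.0789]
ee_rot: [3.141, 0.213, 3.022]
wrist_force: [-0.4, -0.7, 0.2]
opening: 0.485
```

Call:
arm_command:
  commands:
    - [[0.0002,0,0.001],[0,0,0],0.4]
    - [[0.0002,0,0.001],[0,0,0],0.4]

```text
clock: 11.75
ee_pos: [0.4043, 0.0028, 0.0788]
ee_rot: [3.141, 0.213, 3.022]
wrist_force: [-3.8, -0.1, 6.9]
opening: 0.49
```

Contact with the counter (6.9 N up). Releasing to a moderate opening.

Call:
arm_command:
  commands:
    - [[0,0,0],[0,0,0],0.6]
    - [[0,0,0],[0,0,0],0.7]
    - [[0,0,0],[0,0,0],0.7]
    - [[0,0,0],[0,0,0],0.7]
    - [[0,0,0],[0,0,0],0.7]

```text
clock: 12.25
ee_pos: [0.4039, 0.003, 0.0773]
ee_rot: [3.141, 0.212, 3.022]
wrist_force: [-0.3, 0.1, 0.6]
opening: 0.699
```

```bash
python3 - <<'E'
from h import *
snap('wrist','w8');rel([.404,.003,.26],173,-12)
E
```

```text
shift [-3.840e-02  1.000e-04 -1.786e-01] turn [0.0011 0.0024 0.0023] at [0.404  0.003  0.0773] [179.97  12.14 173.13] open 0.701 t 12.3 F [-0.56 -0.3   0.56]
```

View pics/w8.png

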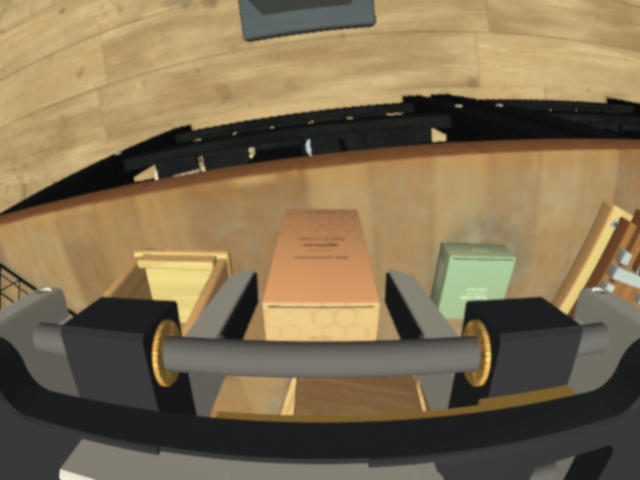

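Call:
arm_command:
  commands:
    - [[-0.004,0,-0.02],[0,0,0],0.75]
    - [[-0.012,0,-0.055],[0,0,0],0.75]
    - [[-0.021,0,-0.1],[0,0,0],0.75]
    - [[-0.031,0,-0.145],[0,0,0],0.75]
    - [[-0.038,0,-0.178],[0,0,0],0.75]
    - [[-0.038,0,-0.178],[0,0.1,0],0.75]
    - [[-0.038,0,-0.178],[0,0.21,0],0.75]
    - [[-0.038,0,-0.178],[0,0.21,0],0.75]

```text
clock: 13.1
ee_pos: [0.4054, 0.0026, 0.2585]
ee_rot: [3.141, -0.001, 3.022]
wrist_force: [0.4, -0.5, -0.7]
opening: 0.751
```

```bash
python3 - <<'E'
from h import *
rel([.41,.000,.26],83)
E
```

```text
shift [-0.0049 -0.002  -0.0015] turn [-3.000e-04 -1.100e-03  1.573e+00] at [0.4054 0.0026 0.2585] [ 1.7997e+02 -5.0000e-02  1.7313e+02] open 0.751 t 13.1 F [ 0.43 -0.48 -0.74]
```

```bash
python3 - <<'E'
from h import *
snap('wrist','w9')
rel([.47,-.1,.27],173)
E
```

```text
shift [-0.0773 -0.0942 -0.0116] turn [0.0006 0.0004 0.0023] at [0.4045 0.0027 0.2585] [1.7997e+02 2.0000e-02 1.7313e+02] open 0.751 t 13.15 F [-0.21  0.24  0.32]
```

Call:
arm_command:
  commands:
    - [[-0.018,0.03,-0.004],[0,0,0],0.75]
    - [[-0.036,0.065,-0.008],[0,0,0],0.75]
    - [[-0.053,0.09,-0.01],[0,0,0],0.75]
    - [[-0.053,0.11,-0.01],[0,0,0],0.75]
    - [[-0.053,0.11,-0.01],[0,0,0],0.75]
    - [[-0.053,0.11,-0.01],[0,0,0],0.75]

```text
clock: 13.75
ee_pos: [0.4686, 0.1057, 0.2697]
ee_rot: [3.141, 0.003, 3.023]
wrist_force: [0.3, -0.4, 0.4]
opening: 0.749
```

```bash
python3 - <<'E'
from h import *
snap('wrist','w10')
rel([.47,-.1,.27],173)
overlay('w10','w10o',bayloops([.436,-.1],-7.3),(230,120,200,150),4)
E
```

```text
shift [-2.580e-02 -2.037e-01 -1.000e-04] turn [0.0002 0.003  0.0024] at [0.4687 0.1053 0.2698] [1.7999e+02 1.7000e-01 1.7314e+02] open 0.751 t 13.8 F [-0.14  0.12  0.38]
```

View pics/w10o.png

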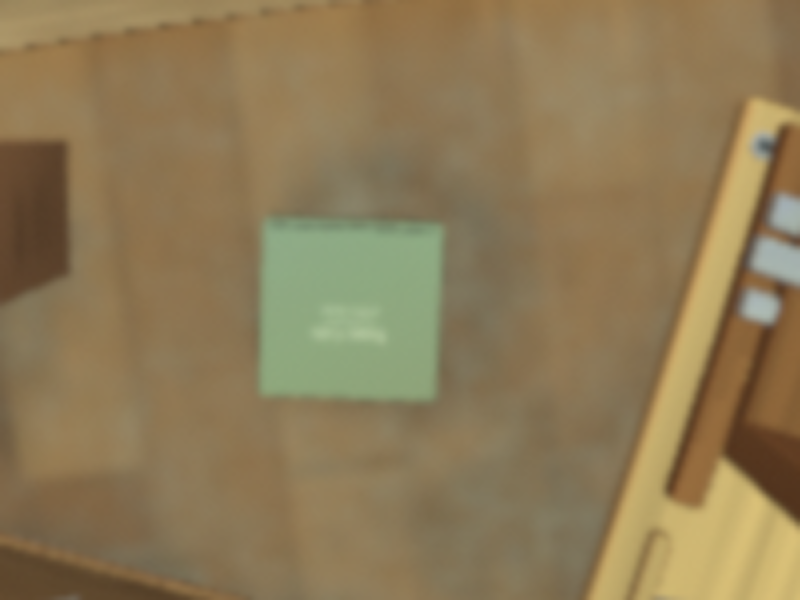

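View pics/w10.png

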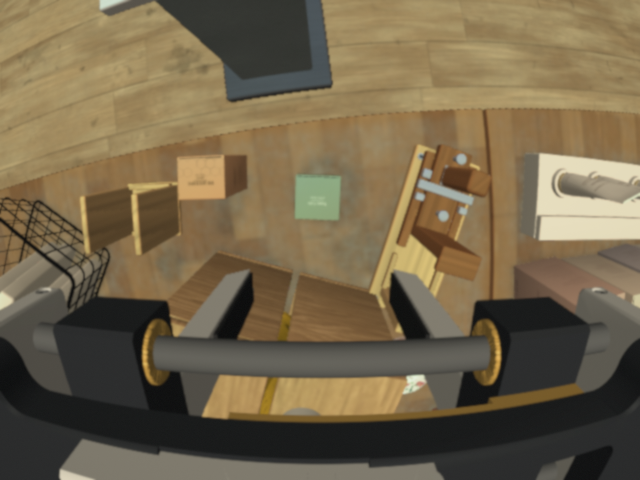

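I had the sideways sign wrong, so the tool went toward +y. It stayed in free space and touched nothing. Heading to the bay now.

Call:
arm_command:
  commands:
    - [[-0.003,-0.03,0],[0,0,0],0.75]
    - [[-0.006,-0.07,0],[0,0,0],0.75]
    - [[-0.012,-0.115,0],[0,0,0],0.75]
    - [[-0.018,-0.155,0],[0,0,0],0.75]
    - [[-0.024,-0.19,0],[0,0,0],0.75]
    - [[-0.026,-0.204,0],[0,0,0],0.75]
    - [[-0.026,-0.204,0],[0,0,0],0.75]
    - [[-0.026,-0.204,0],[0,0,0],0.75]

```text
clock: 14.6
ee_pos: [0.4705, -0.0994, 0.2698]
ee_rot: [3.14, 0.002, 3.021]
wrist_force: [0.2, -0.1, -0.7]
opening: 0.746
```

```bash
python3 - <<'E'
from h import *
snap('wrist','w11')
rel([.405,.001,.27],83)
overlay('w11','w11o',bayloops([.436,-.1],-7.3),(220,140,200,150),4)
E
```

```text
shift [ 0.0771  0.0914 -0.0003] turn [2.9000e-03 1.0000e-03 1.5739e+00] at [ 0.4707 -0.0989  0.2698] [1.7993e+02 1.4000e-01 1.7318e+02] open 0.751 t 14.65 F [-1.    0.43  0.81]
```

View pics/w11o.png

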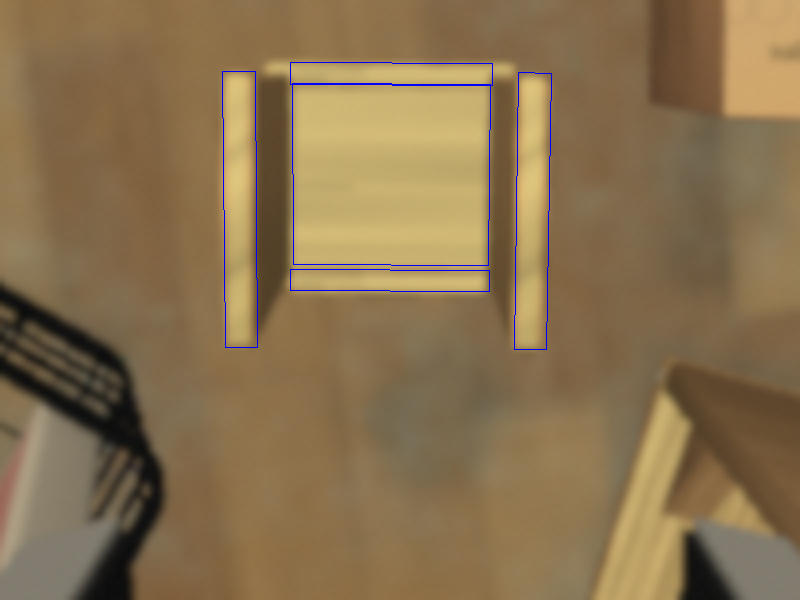

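View pics/w11.png

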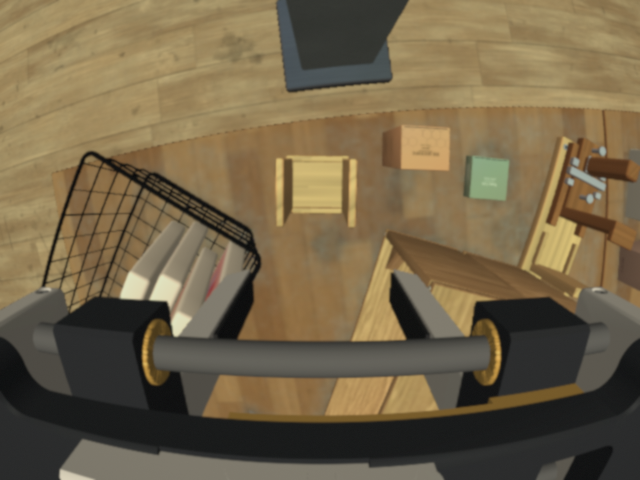

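```bash
python3 - <<'E'
from h import *
for f,c in (('w9',(220,120,200,150)),('w11',(360,100,120,90))):
    overlay(f,f+'b',[pw([.4064,.0027],-6.9,rc(-20,20,23,105)),pw([.4064,.0027],-6.9,rc(-20,20,23,0))],c,4 if f=='w9' else 6)
E
```

```text
(no output)
```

View pics/w9b.png

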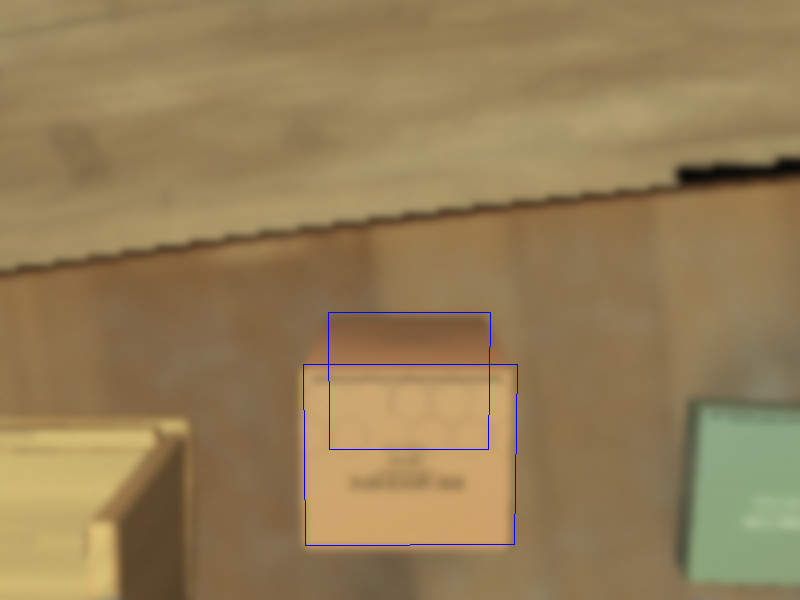

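View pics/w11b.png

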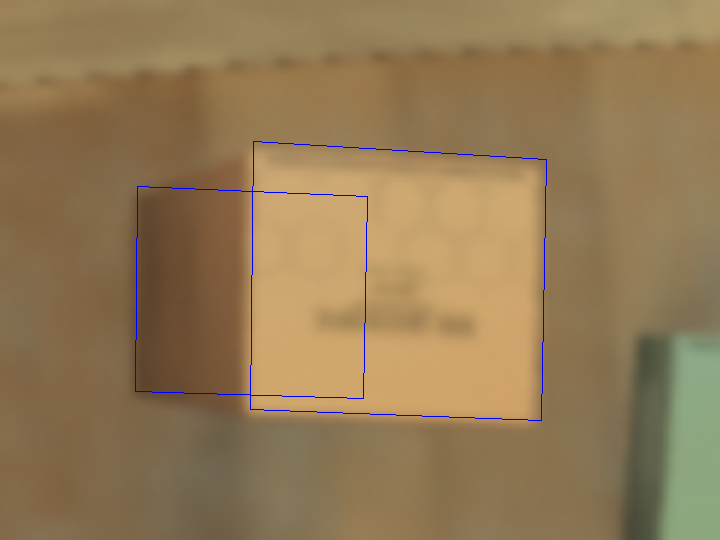

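```bash
python3 - <<'E'
from h import *
rel([.407,.0025,.26],83.1)
E
```

```text
shift [0.0753 0.0932 0.0097] turn [2.9000e-03 1.0000e-03 1.5722e+00] at [ 0.4707 -0.0989  0.2698] [1.7993e+02 1.4000e-01 1.7318e+02] open 0.751 t 14.65 F [-1.    0.43  0.81]
```

Call:
arm_command:
  commands:
    - [[0.012,0.015,0],[0,0,0.14],0.8]
    - [[0.028,0.035,0],[0,0,0.28],0.8]
    - [[0.044,0.055,0.002],[0,0,0.42],0.8]
    - [[0.06,0.075,0.005],[0,0,0.56],0.8]
    - [[0.075,0.093,0.008],[0.001,0,0.7],0.8]
    - [[0.075,0.093,0.01],[0.002,0,0.84],0.8]
    - [[0.075,0.093,0.01],[0.002,0.001,0.98],0.8]
    - [[0.075,0.093,0.01],[0.002,0.001,1.12],0.8]

```text
clock: 15.45
ee_pos: [0.4071, 0.0033, 0.2597]
ee_rot: [3.141, 0.0, 1.9]
wrist_force: [-0.6, 0.8, -0.4]
opening: 0.798
```

Call:
arm_command:
  commands:
    - [[0,0,0],[0,0,0.14],0.8]
    - [[0,0,0],[0,0,0.28],0.8]
    - [[0,0,0],[0,0,0.42],0.8]
    - [[0,0,0],[0,0,0.452],0.8]
    - [[0,0,0],[0,0,0.452],0.8]
    - [[0,0,0],[0,0,0.452],0.8]

```text
clock: 16.05
ee_pos: [0.4073, 0.0024, 0.2596]
ee_rot: [3.141, 0.0, 1.453]
wrist_force: [-0.4, 0.2, -1.2]
opening: 0.8
```

```bash
python3 - <<'E'
from h import *
snap('wrist','w12')
rel([.407,.0025,.083],83.1)
overlay('w12','w12b',[pw([.407,.0025],-6.9,rc(-20,20,23,105)),pw([.407,.0025],-6.9,rc(-20,20,23,0))],(220,140,200,150),4)
E
```

```text
shift [ 0.0003 -0.0005  0.1766] turn [0.0005 0.0004 0.0017] at [0.4074 0.0022 0.2596] [1.7997e+02 2.0000e-02 8.3200e+01] open 0.803 t 16.1 F [-0.48 -0.92 -0.02]
```

View pics/w12b.png

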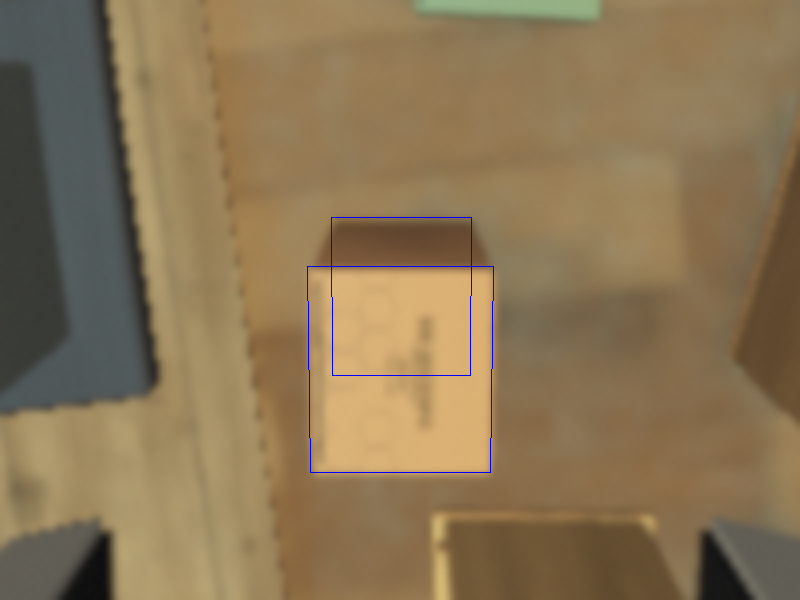

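```bash
python3 - <<'E'
from h import *
print(rayw([(388,234)],'w11',.2),rayw([(403,229)],'w12',.2))
z=np.load('pics/w12.npz')['p'];cv2.imwrite('pics/w12r.png',z[:,:,::-1])
E
```

```text
[[ 0.45975346 -0.0538433   0.2       ]] [[0.46089142 0.0178088  0.2       ]]
```

View pics/w12r.png

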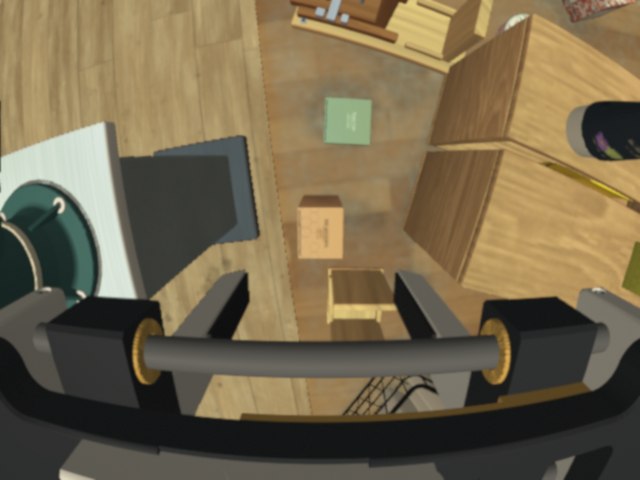

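```bash
python3 - <<'E'
from h import *
print(rayw([(463,281),(500,155)],'w12',.2).round(3),rayw([(406,229),(432,148)],'w12',0).round(3))
a=np.radians(-6.9);c=np.array([.407,.0025]);X=np.array([np.cos(a),np.sin(a)]);Y=np.array([-X[1],X[0]])
for s in(-37.5,0,37.5): print((c+.0885*X+s/1000*Y).round(4))
E
```

```text
[[ 0.5   -0.022  0.2  ]
 [ 0.53   0.059  0.2  ]] [[ 0.506 -0.027  0.   ]
 [ 0.545  0.065  0.   ]]
[ 0.4904 -0.0454]
[ 0.4949 -0.0081]
[0.4994 0.0291]
```

Call:
arm_command:
  commands:
    - [[0,-0.0005,0.03],[0,0,0.001],0.75]
    - [[0,-0.0005,0.065],[0,0,0.001],0.75]
    - [[0,-0.0005,0.095],[0,0,0.001],0.75]
    - [[0,-0.0005,0.12],[0,0,0.001],0.75]
    - [[0,-0.0005,0.14],[0,0,0.001],0.75]
    - [[0,-0.0005,0.16],[0,0,0.001],0.75]
    - [[0,-0.0005,0.175],[0,0,0.001],0.75]
    - [[0,-0.0005,0.175],[0,0,0.001],0.75]

```text
clock: 16.9
ee_pos: [0.4052, 0.0019, 0.0822]
ee_rot: [-3.137, 0.0, 1.45]
wrist_force: [0.4, 0.5, 0.2]
opening: 0.751
```

```bash
python3 - <<'E'
from h import *
snap('wrist','w13')
rel([.407,.0025,.084],83.1)
E
```

```text
shift [ 0.0009  0.0006 -0.0003] turn [-0.0022  0.0005 -0.0008] at [0.4063 0.0017 0.0837] [-1.7988e+02  3.0000e-02  8.3060e+01] open 0.748 t 16.95 F [ 0.68 -0.27 -0.02]
```

View pics/w13.png

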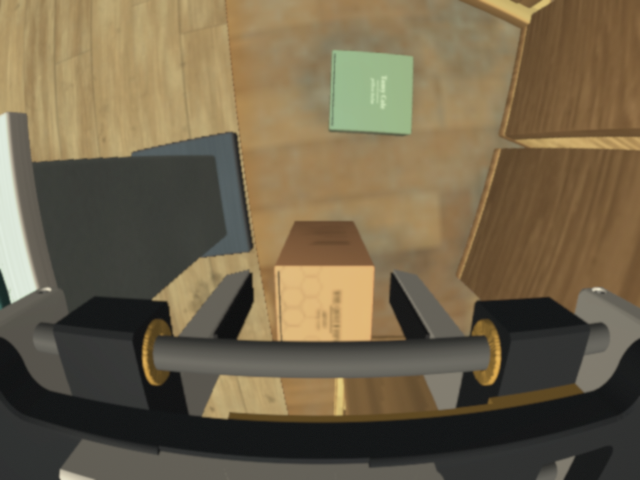

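Box is centred between the fingers (276–372 of 250–390). Closing.

Call:
arm_command:
  commands:
    - [[0,0,0],[0,0,0],0.55]
    - [[0,0,0],[0,0,0],0.46]
    - [[0,0,0],[0,0,0],0.3]
    - [[0,0,0],[0,0,0],0.3]
    - [[0,0,0],[0,0,0],0.3]
    - [[0,0,0],[0,0,0],0.3]
  newtons: 15

```text
clock: 17.55
ee_pos: [0.4074, 0.0013, 0.0851]
ee_rot: [3.14, 0.001, 1.449]
wrist_force: [-0.7, -0.8, 2.8]
opening: 0.427
```

```bash
python3 - <<'E'
from h import *
rel([.4067,.0019,.23],82.7)
E
```

```text
shift [ 0.0004 -0.0006 -0.1449] turn [0.0011 0.0006 0.0054] at [0.4074 0.0013 0.0851] [1.7994e+02 3.0000e-02 8.3010e+01] open 0.427 t 17.55 F [-0.73 -0.83  2.83]
```

Call:
arm_command:
  commands:
    - [[0,0,-0.008],[0,0,0],0.3]
    - [[0,0,-0.025],[0,0,0],0.3]
    - [[0,0,-0.055],[0,0,0],0.3]
    - [[0,0,-0.09],[0,0,0],0.3]
    - [[0,0,-0.125],[0,0,0],0.3]
    - [[0,0,-0.15],[0,0,0],0.3]
    - [[0,0,-0.15],[0,0,0],0.3]

```text
clock: 18.25
ee_pos: [0.409, 0.0012, 0.2388]
ee_rot: [3.133, 0.001, 1.449]
wrist_force: [0.4, 0.3, -1.0]
opening: 0.428
```

```bash
python3 - <<'E'
from h import *
rel([.436,-.1009,.235],82.7)
E
```

```text
shift [-0.0981  0.0392  0.0042] turn [0.0087 0.0006 0.0055] at [0.409  0.0012 0.2388] [1.795e+02 4.000e-02 8.302e+01] open 0.428 t 18.25 F [ 0.39  0.29 -1.03]
```

Call:
arm_command:
  commands:
    - [[-0.01,0.004,0],[0,0,0],0.3]
    - [[-0.03,0.012,0],[0,0,0.002],0.3]
    - [[-0.055,0.022,0],[0,0,0.005],0.3]
    - [[-0.078,0.031,0],[0,0,0.005],0.3]
    - [[-0.092,0.037,0],[0,0,0.005],0.3]
    - [[-0.098,0.039,0],[0,0,0.005],0.3]
    - [[-0.098,0.039,0],[0,0,0.005],0.3]
    - [[-0.098,0.039,0],[0,0,0.005],0.3]

```text
clock: 19.05
ee_pos: [0.4336, -0.1, 0.2341]
ee_rot: [-3.141, -0.0, 1.444]
wrist_force: [0.2, 0.4, -1.8]
opening: 0.426
```

```bash
python3 - <<'E'
from h import *
snap('wrist','w14');snap('side','s3');snap('scene','sc3')
rel([.436,-.1009,.235],82.7)
z=np.load('pics/s3.npz')['p'][230:430,220:420,::-1];cv2.imwrite('pics/s3c.png',cv2.resize(z,None,fx=3,fy=3))
E
```

```text
shift [-0.0008  0.0023 -0.0003] turn [0.0006 0.0004 0.0018] at [ 0.4338 -0.0998  0.2347] [1.7996e+02 2.0000e-02 8.2800e+01] open 0.426 t 19.2 F [ 0.38 -0.26 -0.47]
```

View pics/w14.png

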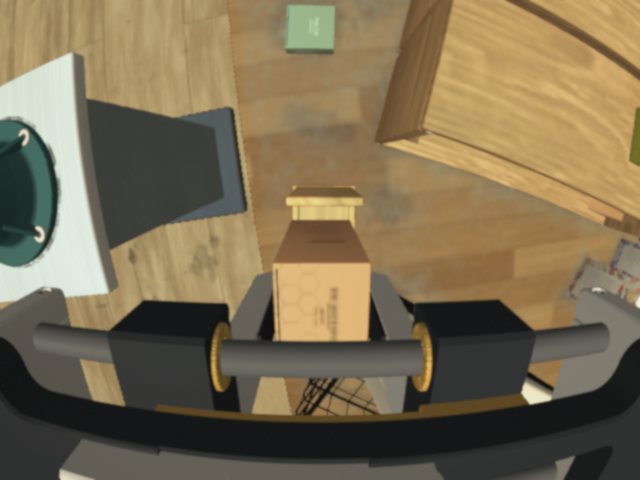

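View pics/s3c.png

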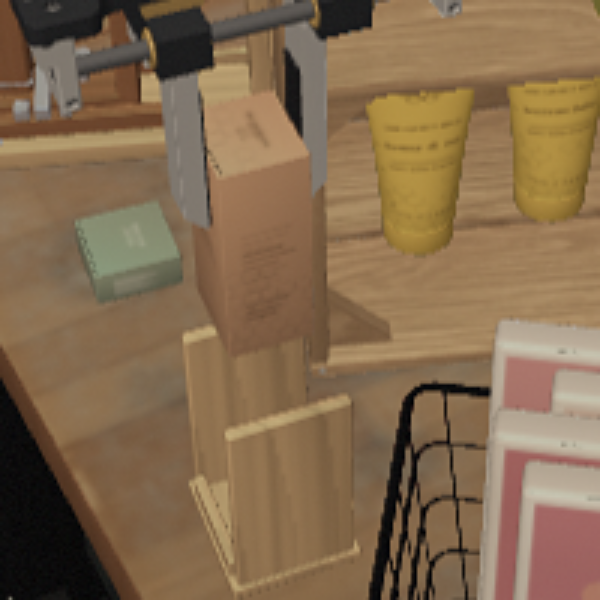

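```bash
python3 - <<'E'
from h import *
o=np.array([.4338,-.0998])+.0008*np.array([.126,.992])
L=bayloops([.436,-.1],-7.3)+[pw(o,-7.2,[[x,y,z+150] for x,y,z in rc(-20,20,23,zz)]) for zz in(0,105)]
overlay('w14','w14o',L,(250,165,150,120),5)
E
```

```text
(no output)
```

View pics/w14o.png

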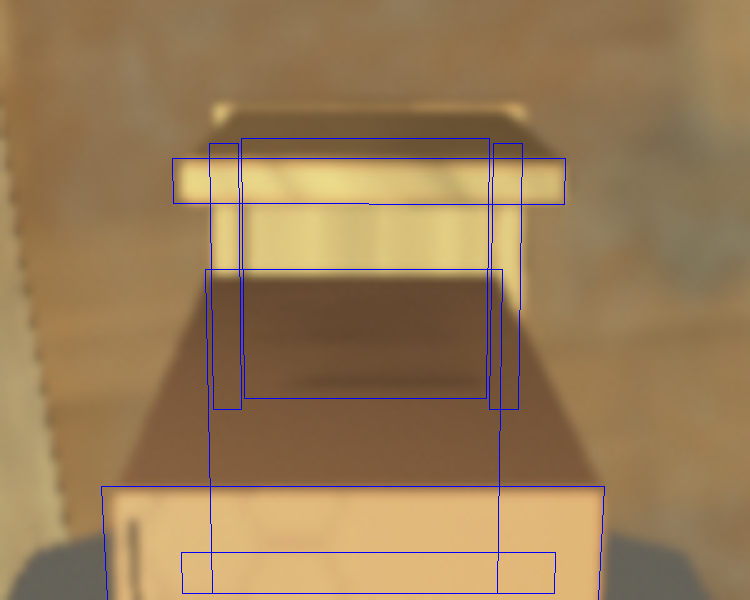

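Call:
arm_command:
  commands:
    - [[-0.0002,0.0023,0.005],[0,0,0.002],0.3]
    - [[-0.0002,0.0023,0.025],[0,0,0.002],0.3]
    - [[-0.0002,0.0023,0.03],[0,0,0.002],0.3]
    - [[-0.0002,0.0023,0.03],[0,0,0.002],0.3]
    - [[-0.0002,0.0023,0.03],[0,0,0.002],0.3]

```text
clock: 19.7
ee_pos: [0.4363, -0.101, 0.205]
ee_rot: [3.141, 0.001, 1.442]
wrist_force: [0.2, -0.2, -0.8]
opening: 0.427
```

```bash
python3 - <<'E'
from h import *
snap('wrist','w15');snap('side','s4')
rel([.436,-.1003,.0955],82.7)
s=np.load('pics/w15.npz')['pos']
L=bayloops([.436,-.1],-7.3)+[pw(s[:2],-7.3,[[x,y,z+s[2]*1000-85] for x,y,z in rc(-20,20,23,zz)]) for zz in(0,105)]
overlay('w15','w15o',L,(250,165,150,120),5)
z=np.load('pics/s4.npz')['p'][230:430,220:420,::-1];cv2.imwrite('pics/s4c.png',cv2.resize(z,None,fx=3,fy=3))
E
```

```text
shift [ 0.0009 -0.0009  0.11  ] turn [ 0.0019  0.0009 -0.0014] at [ 0.4366 -0.1012  0.2055] [1.7989e+02 5.0000e-02 8.2620e+01] open 0.427 t 19.8 F [-0.03  1.12  0.03]
```

View pics/w15o.png

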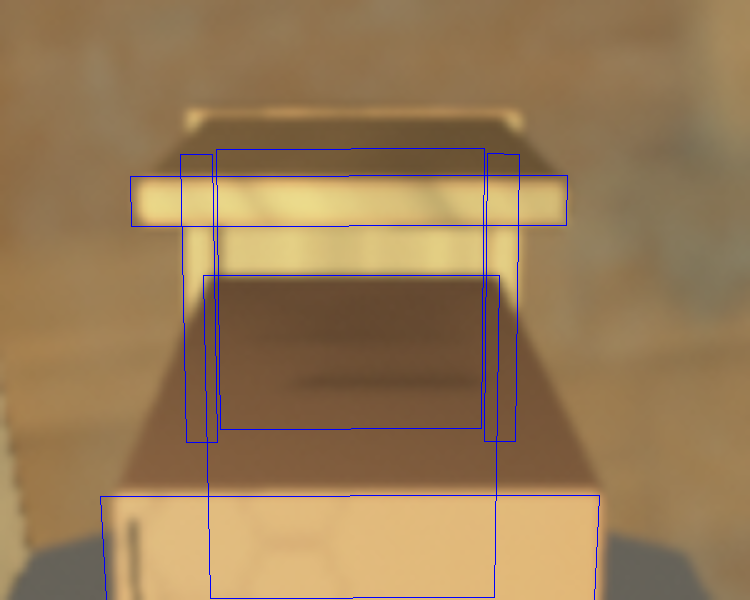

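View pics/s4c.png

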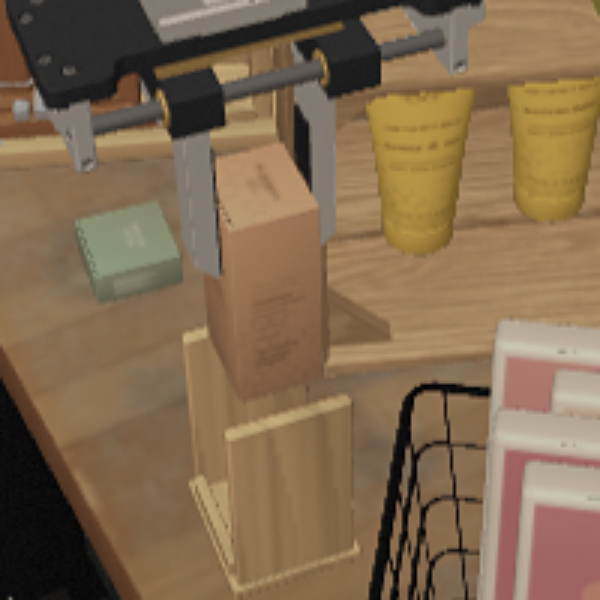

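Call:
arm_command:
  commands:
    - [[0.0011,-0.001,0.003],[0.001,0,0],0.3]
    - [[0.0011,-0.001,0.02],[0.001,0,0],0.3]
    - [[0.0011,-0.001,0.04],[0.001,0,0],0.3]
    - [[0.0011,-0.001,0.06],[0.001,0,0],0.3]
    - [[0.0011,-0.001,0.08],[0.001,0,0],0.3]
    - [[0.0011,-0.001,0.095],[0.001,0,0],0.3]
    - [[0.0011,-0.001,0.107],[0.001,0,0],0.3]
    - [[0.0011,-0.001,0.107],[0.001,0,0],0.3]

```text
clock: 20.6
ee_pos: [0.4341, -0.0995, 0.0959]
ee_rot: [-3.137, -0.0, 1.442]
wrist_force: [-0.1, -0.4, -1.3]
opening: 0.426
```

Call:
arm_command:
  commands:
    - [[0,0,0.002],[0,0,0],0.3]
    - [[0,0,0.003],[0,0,0],0.3]
    - [[0,0,0.003],[0,0,0],0.3]

```text
clock: 20.9
ee_pos: [0.4358, -0.1001, 0.0953]
ee_rot: [3.141, 0.001, 1.442]
wrist_force: [-0.9, -0.1, -0.3]
opening: 0.425
```

Call:
arm_command:
  commands:
    - [[0,0,0.001],[0,0,0],0.3]
    - [[0,0,0.002],[0,0,0],0.3]
    - [[0,0,0.002],[0,0,0],0.3]

```text
clock: 21.2
ee_pos: [0.4354, -0.1, 0.093]
ee_rot: [-3.141, 0.001, 1.442]
wrist_force: [0.7, -0.5, -0.0]
opening: 0.424
```

Call:
arm_command:
  commands:
    - [[0,0,0.0005],[0,0,0],0.3]
    - [[0,0,0.001],[0,0,0],0.3]
    - [[0,0,0.001],[0,0,0],0.3]

```text
clock: 21.5
ee_pos: [0.4354, -0.1, 0.093]
ee_rot: [-3.142, 0.001, 1.442]
wrist_force: [-2.5, 0.3, 7.0]
opening: 0.426
```

Resting on the bay floor (7 N, z as predicted). Releasing, opening only as far as needed.

Call:
arm_command:
  commands:
    - [[0,0,0],[0,0,0],0.5]
    - [[0,0,0],[0,0,0],0.6]
    - [[0,0,0],[0,0,0],0.65]
    - [[0,0,0],[0,0,0],0.65]
    - [[0,0,0],[0,0,0],0.65]

```text
clock: 22.0
ee_pos: [0.4352, -0.0998, 0.0914]
ee_rot: [-3.141, 0.0, 1.442]
wrist_force: [1.0, 0.3, -0.1]
opening: 0.65
```

Call:
arm_command:
  commands:
    - [[0,0,-0.02],[0,0,0],0.65]
    - [[0,0,-0.055],[0,0,0],0.65]
    - [[0,0,-0.1],[0,0,0],0.65]
    - [[0,0,-0.145],[0,0,0],0.65]
    - [[0,0,-0.175],[0,0,0],0.65]
    - [[0,-0.05,-0.18],[0,0,0],0.65]
    - [[0,-0.07,-0.18],[0,0,0],0.65]
    - [[0,-0.07,-0.18],[0,0,0],0.65]

```text
clock: 22.8
ee_pos: [0.3649, -0.0906, 0.2727]
ee_rot: [3.14, 0.001, 1.441]
wrist_force: [0.4, -0.6, -0.8]
opening: 0.649
```

```bash
python3 - <<'E'
from h import *
snap('wrist','w16');snap('side','s5');snap('scene','sc5')
rel([.436,-.1003,.0955],82.7)
overlay('w16','w16o',bayloops([.436,-.1],-7.3)+[pw([.436,-.1],-7.3,rc(-20,20,23,113))],(300,180,150,120),5)
z=np.load('pics/s5.npz')['p'][180:430,180:420,::-1];cv2.imwrite('pics/s5c.png',cv2.resize(z,None,fx=2.4,fy=2.4,interpolation=cv2.INTER_CUBIC))
P=cloud('side',np.load('pics/s5.npz')['d']).reshape(-1,3);x,y,z=P.T
m=(x>.39)&(x<.48)&(y>-.127)&(y<-.075)&(z>.1115)&(z<.118);b=cv2.minAreaRect(P[m][:,:2].astype(np.float32));print(b,np.median(z[m]))
E
```

```text
shift [-0.0003  0.0703  0.1759] turn [-0.0005  0.0005 -0.0016] at [ 0.3664 -0.0909  0.2714] [-1.7997e+02  3.0000e-02  8.2610e+01] open 0.65 t 22.95 F [ 0.32  0.19 -0.05]
((0.43497660756111145, -0.10113811492919922), (0.06521401554346085, 0.046892840415239334), 73.36222839355469) 0.11264561201953327
```

View pics/s5c.png

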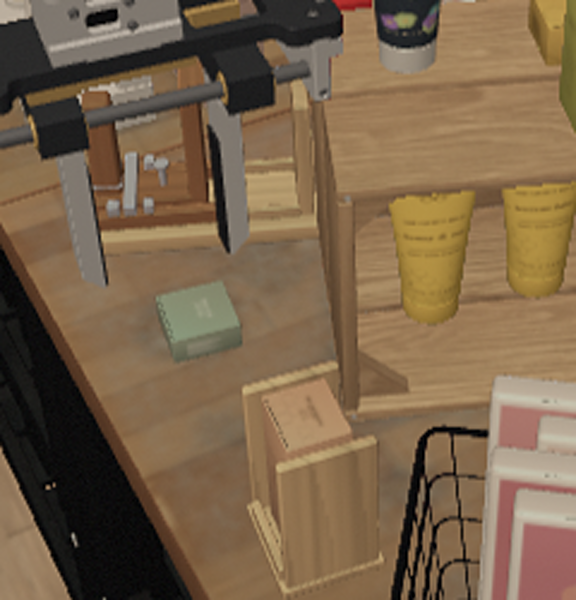

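View pics/w16.png

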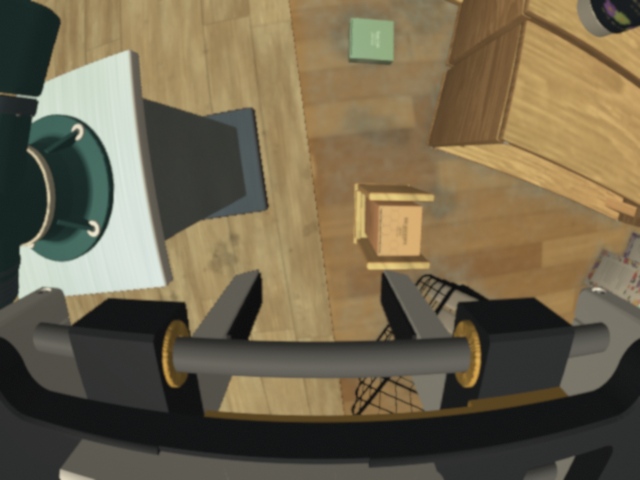

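View pics/w16o.png

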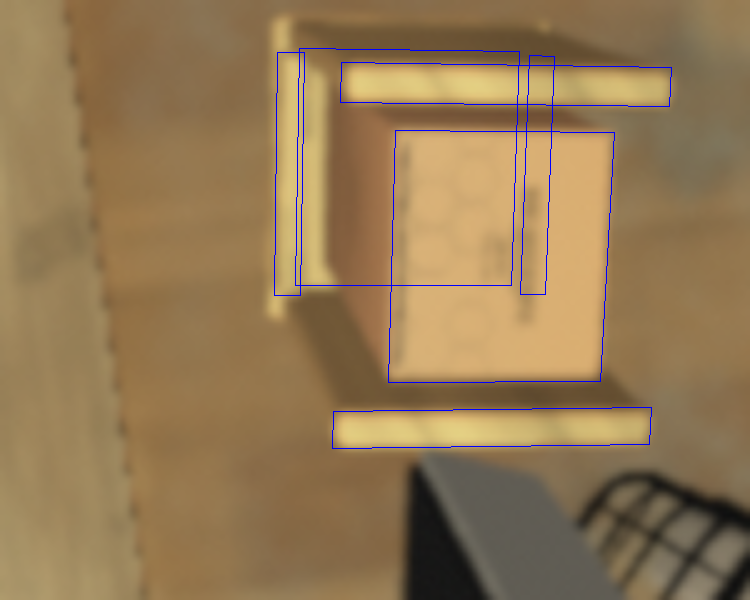

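```bash
python3 - <<'E'
from h import *
z=np.load('pics/s5.npz')['p'][195:300,190:330,::-1];cv2.imwrite('pics/s5d.png',cv2.resize(z,None,fx=5,fy=5,interpolation=cv2.INTER_CUBIC))
E
```

```text
(no output)
```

View pics/s5d.png

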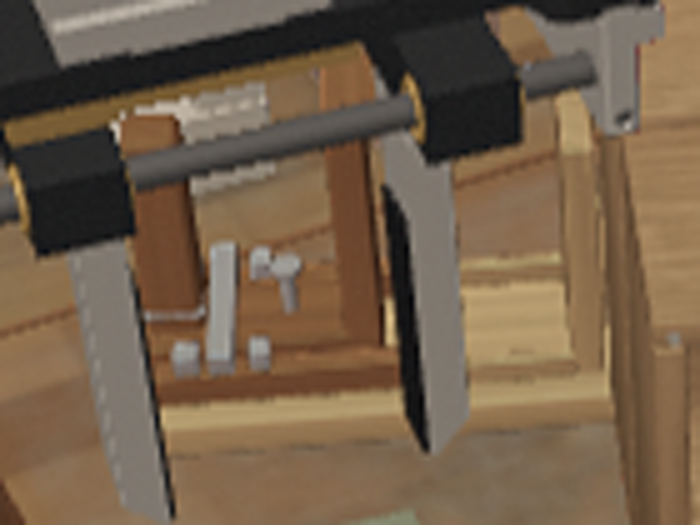

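```bash
python3 -c "
from bench import ctrl
print(ctrl.job_done())"
```

```text
the job is handed in; nothing more can be done
None
```

The job is handed in at about 23 s of the 69 s; no verdict came back.

**What I did:**
- I lifted the jaw by its knob about 12 mm, pulled it back about 28 mm and lowered it until the bar dropped behind the bumps.
- I took the box out by its sides with the tool tilted 12° to stay clear of the riser, stood it on the counter and let go.
- I gripped it again by its front and back, lowered it into the bay until it touched the floor, and released.

**Last checks:**
- **Box:** it stands in the bay upright. The wrist-camera overlay shows it within about 1 mm of the middle and square between the panels. The side-camera depth puts its top at 113 mm, as expected. The outline I fitted to that depth came out oversized and skewed, probably because it took in panel points, so I relied on the overlay.
- **Jaw:** the side view shows it open, with the bar down behind the bumps.
- **Bystanders:** the green box looks unmoved in the last views. I didn't measure it or the tin again at the end, but nothing came close to either.
- **Robot:** it is clear of everything.

**One slip:** I sent one look-around move with the wrong sideways sign. The tool travelled about 10 cm the wrong way in free space, touched nothing, and I corrected it.

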